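# Sort a stack of stripped printer parts into their service trays

### The job

Take the stack of stripped printer parts apart from the top, one part at a time, and set each gently (not dropped), upright and centred, flat on the floor of its own tray: the rubber roller in the small round dish, the gear in the large round dish, the ink tank in the short rectangular tray and the waste-ink cassette in the long rectangular tray, the two box-shaped parts lying lengthwise along their trays. Leave the two standing ink bottles where they are.

Things in the scene. Friction and masses are not known exactly. Their poses are not given: they have to be found in the camera images.
- roller: rubber pick-up roller, a dark upright cylinder 26 mm in diameter and 26 mm tall with a small white disc on its top face, on top of the stack, standing on the gear. Origin: centre of its underside; z up
- gear: white plastic spur gear lying flat, 50 mm in diameter over the teeth and 18 mm thick (grip it over the teeth), with a grey disc on its top face, second from the top: it lies on the ink tank, about 12 mm from the tank's centre towards the tank's +x end. Origin: centre of its underside; z up
- tank: milky white ink tank, a box 90 (x) by 46 (y) by 30 mm (z), third from the top, lying on the cassette about centred and lengthwise along it; a small orange filler cap (14 mm across, 8 mm high) stands on its top 36 mm from the centre towards -x. Origin: centre of its underside; x along its length, z up. Either way round is right in the tray
- cassette: grey waste-ink cassette, a box 140 (x) by 62 (y) by 26 mm (z) with dark ribs on its sides and ends, the bottom of the stack, lying on the table. Origin: centre of its underside; x along its length, z up. Either way round is right in the tray
- small_dish: the roller's place: small round grey plastic dish fixed to the table, 54 mm outer diameter, 46 mm inside, rim 8 mm above the table, inner floor 5 mm above the table. Origin: centre of its underside, on the table
- large_dish: the gear's place: large round grey plastic dish fixed to the table, 78 mm outer diameter, 70 mm inside, rim 8 mm above the table, inner floor 5 mm above the table. Origin: centre of its underside, on the table
- short_tray: the ink tank's place: the shorter rectangular grey plastic tray, fixed to the table, 118 (x) by 74 mm (y) outside, 110 by 66 mm inside, rim 8 mm above the table, inner floor 4 mm above the table. Origin: centre of its underside, on the table; x along its length
- long_tray: the cassette's place: the longer rectangular grey plastic tray, fixed to the table, 168 (x) by 90 mm (y) outside, 160 by 82 mm inside, rim 8 mm above the table, inner floor 4 mm above the table. Origin: centre of its underside, on the table; x along its length
- bottle_a: loose white ink bottle with a dark band and a pointed nozzle, 42 mm in diameter and 140 mm tall, standing on the table towards its far side; not to be disturbed. Origin: centre of its underside; z up
- bottle_b: a second ink bottle just like it, standing beside it, nearer the robot's right; not to be disturbed. Origin: centre of its underside; z up
Mind the look-alikes: they are no part of the job. Leave any purple or yellow look-alike of the small_dish alone. Several things have the shape of the tank; the one meant has the colours described above.

How it is judged:
By the outcome, as a careful person would: the job done as asked, in the order asked, and still so for the second after the job is handed in, with the robot touching nothing.
It also fails if it takes over 131 s, if anything falls off the work surface, if the arm or the gripper's body presses on something with over 40 N, if the wrist force passes 120 N, or if a joint passes its speed limit or range.

### The arm

A 6-joint arm with a two-finger parallel gripper is mounted at the origin on the work surface. World frame = base frame: x ahead of the robot, y to its left, z up, the work surface at z = 0. Lengths are in m, angles in degrees, forces in N, time in s.
With the tool pointing down it reaches from about 0.4 to 0.825 m from the base axis. Payload 7 kg.
Tool frame: the origin (TCP) lies at the very end of the fingers, on their centre line; the grasp point (between the pads) lies 19 mm behind it (r.grip_depth is the distance from the TCP to the grasp point, in m); z points along the fingers, y is the line along which they close (so a half turn about z gives the same grasp; the last joint's range is limited). The gripper opens to 88 mm and grips with 3 to 60 N. Pads are 19 mm wide; open, the fingers measure 130 mm over their backs; the gripper's body (78 mm by 193 mm) begins 47 mm behind the grasp point.
Start: joints at [-52.42, 20.546, 0.682, 0, -70.136, -16.507], TCP at [0.243, -0.63, 0.227] pointing down, gripper open.
Joint ranges: [-176.03, 176.03], [-82.01, 121.73], [-58.28, 71.71], [-173.87, 95.51], [-174.79, -0.11], [-173.66, 173.66]. Speed limits (degrees/s): [136.94, 136.94, 172.46, 180, 180, 180].

### API

Orientations are given as [roll, pitch, yaw] about the fixed x, y, z axes, in that order (R = Rz(yaw) Ry(pitch) Rx(roll)).
In Python, from plant import r gives the robot as it stands.
- The arm moves only by the tool play_rows, never from a script. Its argument "rows" is a list that holds one entry, the list of rows, each a list of 5 numbers: the closure, from 0 (fully open) to 1 (shut), then the shift along the tool's x, y, z each as a share of 0.5 m, from -1 to 1, then the turn about the tool's z as a share of 1.5 rad, from -1 to 1. A call has exactly 8 rows; each row is the pose to reach, as a shift and turn from the pose commanded when the call began, along the tool's axes at that moment; what a row does not reach only later rows make up. A row lasts 1/12 s, in which the tool goes at most 41.7 mm and 7.16 degrees, less where a joint would pass 70% of its speed; a pose out of reach is approached as far as the arm can. A call with a number of a shift or a turn outside -1 to 1 is refused whole. A call with a gripper value outside its range is refused whole. The fingers move at their own pace and stop on an object; "squeeze" is the grip in N (left out, the last holds). Time passes only in rows, so rows that repeat a pose let the fingers close, or fill a call up. It gives the time, the measured TCP pose, the force, the opening and the grip force at its end, in the units of the state.
- r.get_state(): the state, without advancing time (a new reading comes with each control period).
- r.capture(name): name is "scene" or "top"; returns the picture (480x640x3 uint8, red, green, blue); there is no depth.
- r.camera_info(name): a dict with "fovy" (degrees; the focal length in pixels is half the picture's height over the tangent of half this angle, whatever the lens; pixels are square), "cx", "cy" (the principal point, pixels), "k1" (the pictures are not rectified: a ray, as slopes to the right and down, at radius r is drawn at 1 + k1 r^2 times it, then the intrinsics apply), "pose" (4x4, takes a point from camera to world coordinates). Camera axes: x right, y down, z forward; pixel columns grow to the right and rows downward; lengths in m; the calibration is good to about 2 mm. A picture is of the moment at which its call begins. camera_info takes no time and is no camera call.
- r.close_job(): hands the job in; it is judged then, once.
The state is a dict: "time_s": time; "joints": joint angles; "qd": joint speeds; "joint_torque": joint torques, N m; "tcp_pos": TCP position; "eef_rot": TCP orientation; "contact_force": force on the tool from outside, world axes, zero at the start; "moment": the same for the moment, N m; "gripper_width": finger opening in m; "gripper_force": force on a finger pad.
Only numpy, scipy, OpenCV 4.12 (cv2) and the standard library are available. Lean on these libraries where they do the work, as an engineer would, in place of code of your own. Each camera call takes 0.05 s, during which the arm holds its last target. There are 200 camera calls.

## Working session

There is one attempt and no reset: what is moved stays moved. The work goes in short steps, Python scripts to look and compute and a tool call to move; the robot and the scene stay as the last step left them, time stands still between calls to the robot, and variables do not carry over. Pictures are saved under pics/ and viewed, at most 14 in all, crops included, and the job is handed in when it is done.

Besides the shell and the picture viewer there is one more tool, called after ">>>" as name([rows], argument=value, ...), one row to a line, values as JSON. play_rows: Moves the arm, as the interface text tells. Its arguments: {"type":"object","properties":{"rows":{"type":"array","items":{"type":"array","items":{"type":"array","items":{"type":"number"}}}},"squeeze":{"type":"number"}},"required":["rows"]}

```bash
mkdir -p pics; ls; python3 - <<'E'
from plant import r
import cv2
for n in("scene","top"):
    i=r.camera_info(n);print(n,i)
    cv2.imwrite(f"pics/{n}0.png",r.capture(n)[:,:,::-1])
print(r.get_state())
E
```

```text
pics
scene {'fovy': 54.77176512769326, 'cx': 315.0774800414178, 'cy': 234.23641995655274, 'k1': -0.026092632761438524, 'pose': array([[ 0.65059033,  0.65166322, -0.38995804,  0.85110155],
       [ 0.75931708, -0.54937645,  0.34874501, -0.3588776 ],
       [ 0.01303053, -0.52299194, -0.85223802,  0.88845225],
       [ 0.        ,  0.        ,  0.        ,  1.        ]])}
top {'fovy': 43.28513951480906, 'cx': 316.6818172506345, 'cy': 236.67327034844604, 'k1': 0.05058175747060216, 'pose': array([[-0.01273504, -0.97650435,  0.21512106,  0.17372603],
       [-0.9999056 ,  0.01354659,  0.00229855, -0.02685894],
       [-0.0051587 , -0.21507148, -0.97658468,  1.50185906],
       [ 0.        ,  0.        ,  0.        ,  1.        ]])}
{'time_s': 0.1, 'joints': array([-5.24183676e+01,  2.05839137e+01,  6.37905817e-01, -1.83120655e-02,
       -7.01369913e+01, -1.65079632e+01]), 'qd': array([-0.01479994, -0.23211029,  0.04842015, -0.07922356,  0.06390497,
        0.00685689]), 'joint_torque': array([ 4.19589669e-04, -5.84165275e+01,  2.93752688e+01,  7.01544285e+00,
        1.01574662e-02, -5.31738715e-05]), 'tcp_pos': array([ 0.24252752, -0.62943335,  0.22574467]), 'eef_rot': array([ 1.7991553e+02, -7.0802843e-03, -1.5893256e+02]), 'contact_force': array([ 0.40040898, -0.01667921,  0.76533609]), 'moment': array([ 0.01003534,  0.00367249, -0.00708454]), 'gripper_force': 0.0, 'gripper_width': 0.08696288792265194}
```

View pics/scene0.png

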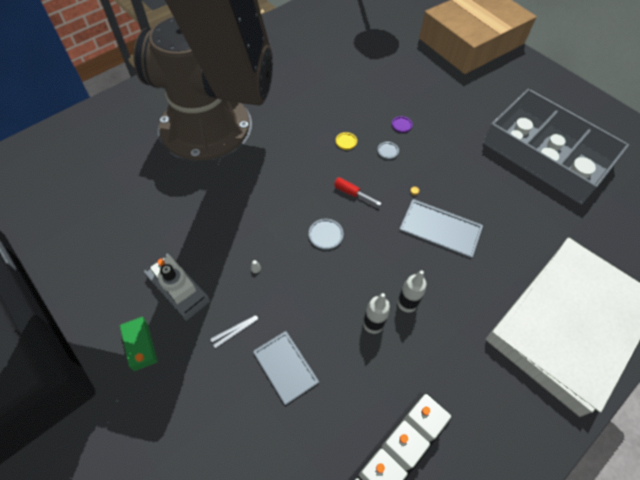

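View pics/top0.png

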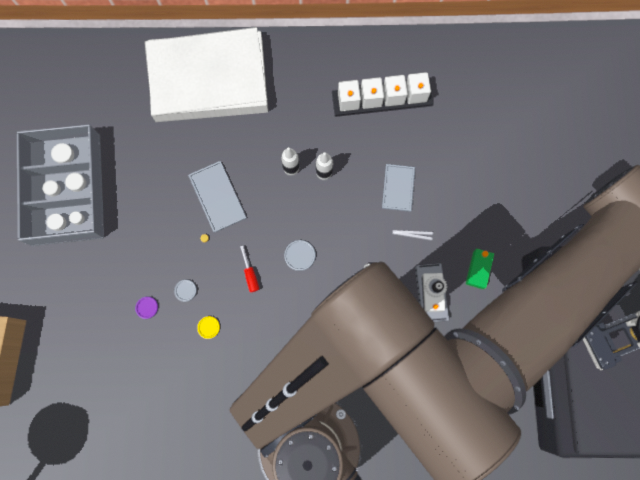

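The two views show the stack at scene (170,280) and top (434,292). In the top view the trays are: small dish (185,290), large dish (300,255), short tray (398,187), long tray (217,196). I'll enlarge the stack and segment the trays.

```bash
cat > h.py <<'E'
from plant import r
import numpy as np, cv2
def cam(n):
    i=r.camera_info(n); f=240/np.tan(np.radians(i['fovy']/2)); return i,f
def ray(n,px):
    i,f=cam(n); d=np.array([(px[0]-i['cx'])/f,(px[1]-i['cy'])/f]); u=d.copy()
    for _ in range(20): u=d/(1+i['k1']*(u@u))
    T=i['pose']; v=T[:3,:3]@np.array([*u,1]); return T[:3,3],v/np.linalg.norm(v)
def atz(n,px,z):
    o,v=ray(n,px); return o+v*(z-o[2])/v[2]
def tri(ps,pt):
    (a,u),(b,v)=ray('scene',ps),ray('top',pt)
    s,t=np.linalg.lstsq(np.c_[u,-v],b-a,rcond=None)[0]
    p,q=a+s*u,b+t*v; return (p+q)/2,np.linalg.norm(p-q)
def proj(n,P):
    i,f=cam(n);T=i['pose'];c=T[:3,:3].T@(np.asarray(P)-T[:3,3]);u=c[:2]/c[2]
    return u*(1+i['k1']*(u@u))*f+[i['cx'],i['cy']]
def crop(n,x0,x1,y0,y1,k,out,im=None):
    im=r.capture(n) if im is None else im
    cv2.imwrite(out,cv2.resize(im[y0:y1,x0:x1,::-1],None,fx=k,fy=k,interpolation=cv2.INTER_CUBIC))
E
python3 - <<'E'
from h import *
S=cv2.imread('pics/scene0.png');T=cv2.imread('pics/top0.png')
a=cv2.resize(S[245:325,135:215],(400,400),interpolation=2)
b=cv2.resize(T[255:325,400:470],(400,400),interpolation=2)
cv2.imwrite('pics/stack.png',np.hstack([a,b]))
for n,im,seeds in(('scene',S,dict(sd=(388,150),ld=(325,234),st=(286,367),lt=(441,229))),('top',T,dict(sd=(185,290),ld=(300,255),st=(398,187),lt=(217,196)))):
    for k,(x,y) in seeds.items():
        g=cv2.GaussianBlur(im,(3,3),0).max(2); m=(g>85).astype(np.uint8)
        c,l,st,_=cv2.connectedComponentsWithStats(m)
        mm=(l==l[y,x]).astype(np.uint8); cs,_=cv2.findContours(mm,0,1); cc=max(cs,key=cv2.contourArea)
        print(n,k,im[y,x],st[l[y,x]],cv2.minAreaRect(cc), cv2.boxPoints(cv2.minAreaRect(cc)).round(1).tolist() if k in('st','lt') else cv2.fitEllipse(cc))
E
```

```text
scene sd [215 205 189] [376 140  25  19 361] ((388.0, 149.0), (18.0, 24.0), 90.0) ((387.9423522949219, 149.01951599121094), (17.81641387939453, 23.745254516601562), 99.49394989013672)
scene ld [224 217 202] [307 217  38  33 971] ((325.7500305175781, 232.75003051757812), (34.64822769165039, 33.941123962402344), 45.0) ((325.5992126464844, 232.78549194335938), (31.60967254638672, 37.200889587402344), 93.61290740966797)
scene st [194 183 169] [ 252  330   68   75 2741] ((285.55059814453125, 366.28094482421875), (64.87187194824219, 43.2479133605957), 57.9946174621582) [[250.0, 350.20001220703125], [286.70001220703125, 327.29998779296875], [321.1000061035156, 382.29998779296875], [284.3999938964844, 405.20001220703125]]
scene lt [216 206 190] [ 398  198   86   60 2864] ((441.39044189453125, 226.9589385986328), (81.2265625, 36.165714263916016), 20.556045532226562) [[397.0, 229.60000610351562], [409.70001220703125, 195.8000030517578], [485.79998779296875, 224.3000030517578], [473.1000061035156, 258.20001220703125]]
top sd [200 187 180] [     0      0    640    480 266412] ((319.5, 239.5), (479.0, 639.0), 90.0) ((291.3440856933594, 227.06292724609375), (555.8031616210938, 683.5133666992188), 81.38470458984375)
top ld [196 184 176] [     0      0    640    480 266412] ((319.5, 239.5), (479.0, 639.0), 90.0) ((291.3440856933594, 227.06292724609375), (555.8031616210938, 683.5133666992188), 81.38470458984375)
top st [194 182 173] [     0      0    640    480 266412] ((319.5, 239.5), (479.0, 639.0), 90.0) [[-0.0, 0.0], [639.0, 0.0], [639.0, 479.0], [0.0, 479.0]]
top lt [194 181 172] [     0      0    640    480 266412] ((319.5, 239.5), (479.0, 639.0), 90.0) [[-0.0, 0.0], [639.0, 0.0], [639.0, 479.0], [0.0, 479.0]]
```

View pics/stack.png

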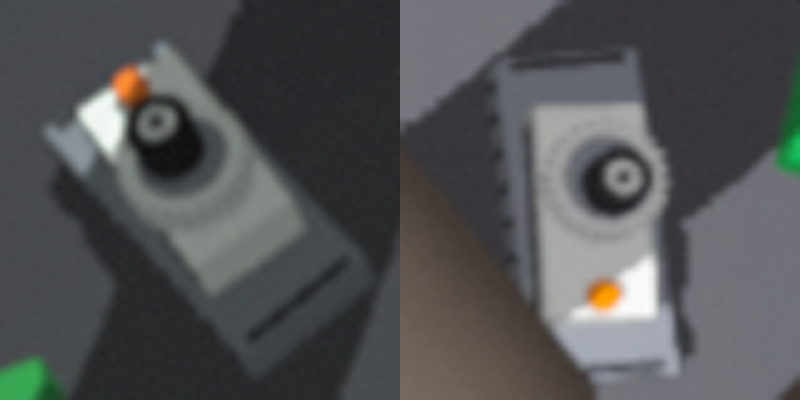

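Crop: roller disc at scene (166,269), top (438.6,285.7). The cassette end in the top view is at crop (495,62)–(635,47) and the tank top corners at (530,105),(645,100),(657,318),(541,320). The cap is at (604,293).

```bash
python3 - <<'E'
from h import *
S=cv2.imread('pics/scene0.png');T=cv2.imread('pics/top0.png')
res={}
for n,im,th,seeds in(('scene',S,100,dict(sd=(388,150),ld=(325,234),st=(286,367),lt=(441,229))),('top',T,135,dict(sd=(185,290),ld=(300,255),st=(398,187),lt=(217,196)))):
    for k,(x,y) in seeds.items():
        big=cv2.resize(im,None,fx=4,fy=4,interpolation=2); m=(big.max(2)>th).astype(np.uint8)
        c,l,st,_=cv2.connectedComponentsWithStats(m)
        mm=(l==l[4*y,4*x]).astype(np.uint8); cs,_=cv2.findContours(mm,0,1); cc=cv2.convexHull(max(cs,key=cv2.contourArea))
        fx=lambda p:(np.array(p)-1.5)/4
        if k in('sd','ld'): e=cv2.fitEllipse(cc); res[n,k]=fx(e[0]); print(n,k,fx(e[0]),np.array(e[1])/4)
        else:
            for eps in np.linspace(5,60,56):
                q=cv2.approxPolyDP(cc,eps,True)[:,0]
                if len(q)==4:break
            q=fx(q); P=np.array([atz(n,p,.008) for p in q])[:,:2]
            # intersection of diagonals after mapping to table
            rect=cv2.minAreaRect(np.array([atz(n,fx(p),.008)[:2] for p in cc[:,0]],np.float32)*1000)
            M=P.mean(0); d=np.linalg.norm(np.roll(P,-1,0)-P,axis=1); L=np.roll(P,-1,0)-P; i=np.argmax(d)
            print(n,k,len(q),'ctr',M.round(4),'sides',d.round(4),'yaw',np.degrees(np.arctan2(L[i,1],L[i,0]))%180,'rect',rect)
            res[n,k]=proj(n,[*M,.008])
for k in('sd','ld','st','lt'):
    p,e=tri(res['scene',k],res['top',k]); print(k,p.round(4),'gap',e.round(4),atz('scene',res['scene',k],.007).round(4),atz('top',res['top',k],.007).round(4))
c1=lambda x,y:(x/5-.4+135,y/5-.4+245); c2=lambda x,y:((x-400)/5.714-.4+400,y/5.714-.4+255)
print('roller top',tri(c1(157,122),c2(623,178)))
print('cap',tri(c1(130,83),c2(604,293)))
print('gear c', tri(c1(187,152),c2(601,180)))
tk=[atz('top',c2(*p),.056)for p in((530,105),(645,100),(658,318),(541,320))]; print('tank',np.round(tk,4),np.mean(tk,0))
ca=[atz('top',c2(*p),.026)for p in((495,62),(635,47),(682,372))]; print('cass',np.round(ca,4),(ca[0]+ca[2])/2)
cs=[atz('scene',c1(*p),.026)for p in((45,125),(160,40),(372,285),(252,380))]; print('cassS',np.round(cs,4),np.mean(cs,0))
ts=[atz('scene',c1(*p),.056)for p in((75,108),(303,222),(210,297))]; print('tankS',np.round(ts,4),(ts[0]+ts[1])/2)
E
```

```text
scene sd [387.88305664 149.24711609] [17.57405663 22.75868416]
scene ld [325.57788086 233.00976562] [31.09977531 36.31591415]
scene st 4 ctr [ 0.6342 -0.233 ] sides [0.1197 0.0749 0.1181 0.075 ] yaw 172.5382834288825 rect ((633.9688720703125, -232.60403442382812), (78.09658813476562, 121.99998474121094), 83.151123046875)
scene lt 4 ctr [0.617  0.2328] sides [0.1689 0.0914 0.168  0.0904] yaw 26.000352632314893 rect ((616.5582885742188, 233.2828369140625), (173.26144409179688, 96.9572982788086), 24.167207717895508)
top sd [183.88273621 290.46688843] [22.98712349 24.10405159]
top ld [298.81149292 255.16737366] [31.81671524 32.20398331]
top st 4 ctr [ 0.6306 -0.2345] sides [0.0746 0.1184 0.0753 0.1195] yaw 172.41319493238413 rect ((630.570556640625, -233.88589477539062), (77.78243255615234, 122.66840362548828), 82.5727767944336)
top lt 4 ctr [0.6138 0.2327] sides [0.1682 0.0908 0.1673 0.0912] yaw 24.063602674657375 rect ((613.4708862304688, 232.8714599609375), (172.8179473876953, 93.37649536132812), 24.05537223815918)
sd [0.3722 0.3091 0.0025] gap 0.0016 [0.375  0.3064 0.007 ] [0.3711 0.
[... 397 characters left out ...]
429,  0.0611914 ]), np.float64(0.0022519728778323035))
gear c (array([ 0.36570761, -0.3010476 ,  0.06908175]), np.float64(0.002851811379022635))
tank [[ 0.3991 -0.2769  0.056 ]
 [ 0.4007 -0.3253  0.056 ]
 [ 0.3091 -0.3252  0.056 ]
 [ 0.3088 -0.2768  0.056 ]] [ 0.35443277 -0.30105117  0.056     ]
cass [[ 0.4227 -0.268   0.026 ]
 [ 0.4285 -0.3285  0.026 ]
 [ 0.2891 -0.3401  0.026 ]] [ 0.35592827 -0.30406612  0.026     ]
cassS [[ 0.2919 -0.3353  0.026 ]
 [ 0.2876 -0.2774  0.026 ]
 [ 0.4397 -0.2714  0.026 ]
 [ 0.443  -0.3298  0.026 ]] [ 0.36553722 -0.30344721  0.026     ]
tankS [[ 0.3123 -0.3229  0.056 ]
 [ 0.4143 -0.2802  0.056 ]
 [ 0.418  -0.3249  0.056 ]] [ 0.36331658 -0.30155074  0.056     ]
```

```bash
cat >> h.py <<'E'
import json,os
# commanded pose (x,y,z,yaw deg); plan() gives shares for a call's end, and logs the rounded result
def cmd(): return json.load(open('cmd.json')) if os.path.exists('cmd.json') else [.243,-.63,.227,-158.927]
def plan(*ways):
    x,y,z,w=cmd(); c,s=np.cos(np.radians(w)),np.sin(np.radians(w))
    for t in ways:
        d=np.array(t[:3])-[x,y,z]; d=np.round(np.array([c*d[0]+s*d[1], s*d[0]-c*d[1], -d[2]])/.5,3)
        a=round(np.radians(w-t[3])/1.5,3); print(d.tolist(),a)
    n=[x+.5*(c*d[0]+s*d[1]),y+.5*(s*d[0]-c*d[1]),z-.5*d[2],w-np.degrees(a*1.5)]
    json.dump(n,open('cmd.json','w')); print('cmd',np.round(n,4))
E
python3 - <<'E'
from h import *
c1=lambda x,y:(x/5-.4+135,y/5-.4+245); c2=lambda x,y:((x-400)/5.714-.4+400,y/5.714-.4+255)
a,b=atz('scene',c1(157,122),.1),atz('top',c2(623,178),.1);print('roller',a,b)
a,b=atz('scene',c1(130,83),.064),atz('top',c2(604,293),.064);print('cap',a,b)
a,b=atz('scene',c1(187,152),.074),atz('top',c2(601,180),.074);print('gear',a,b)
for p in((290,152),(324,156)):print('bottle tip',atz('top',p,.14))
print('green',atz('top',(481,268),.03))
plan((.361,-.304,.2,-176.5))
E
```

```text
roller [ 0.36624548 -0.3039852   0.1       ] [ 0.36182805 -0.30541475  0.1       ]
cap [ 0.32183338 -0.30058383  0.064     ] [ 0.31891714 -0.30196882  0.064     ]
gear [ 0.36921449 -0.30008877  0.074     ] [ 0.36459154 -0.30146597  0.074     ]
bottle tip [0.68064896 0.03713328 0.14      ]
bottle tip [ 0.66947676 -0.04351396  0.14      ]
green [ 0.41374836 -0.42508157  0.03      ]
[-0.455, 0.524, 0.054] 0.204
cmd [   0.3611   -0.3037    0.2    -176.4595]
```

>>> play_rows([
  [[0,-0.025,0.03,0.003,0.02],[0,-0.08,0.09,0.01,0.04],[0,-0.135,0.155,0.016,0.07],[0,-0.19,0.22,0.022,0.1],[0,-0.245,0.285,0.03,0.13],[0,-0.3,0.34,0.036,0.16],[0,-0.34,0.39,0.042,0.2],[0,-0.36,0.41,0.044,0.204]],
])

```text
time_s: 0.77
tcp_pos: [0.337, -0.3704, 0.2042]
eef_rot: [179.9, 0.0, -176.6]
contact_force: [0.0, 0.5, -0.2]
gripper_width: 0.0876
gripper_force: 0.0
```

```bash
python3 - <<'E'
from h import *
x,y,z,w=.243,-.63,.227,-158.927
c,s=np.cos(np.radians(w)),np.sin(np.radians(w));d=[-.36,.41,.044]
n=[x+.5*(c*d[0]+s*d[1]),y+.5*(s*d[0]-c*d[1]),z-.5*d[2],w-np.degrees(.204*1.5)]
json.dump(n,open('cmd.json','w'));print(n)
s=r.get_state();print(s['tcp_pos'],s['eef_rot'])
plan((.364,-.3047,.2,-176.46))
E
```

```text
[np.float64(0.3372529431766774), np.float64(-0.3739894871249737), 0.20500000000000002, np.float64(-176.4595085310032)]
[ 0.33701336 -0.37040729  0.20415016] [ 1.79937777e+02  2.98306341e-03 -1.76574913e+02]
[-0.062, 0.135, 0.01] 0.0
cmd [   0.364    -0.3047    0.2    -176.4595]
```

```bash
python3 - <<'E'
from h import *
S,T=r.capture('scene'),r.capture('top')
a=cv2.resize(S[225:325,125:225,::-1],(400,400),interpolation=2)
b=cv2.resize(T[225:325,390:490,::-1],(400,400),interpolation=2)
cv2.imwrite('pics/s1.png',np.hstack([a,b]))
print(r.get_state()['tcp_pos'])
E
```

```text
[ 0.337502   -0.37168942  0.20461266]
```

View pics/s1.png

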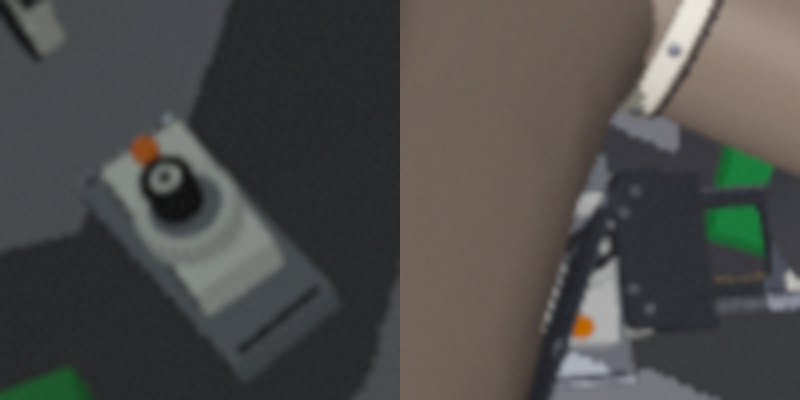

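The scene view still shows the stack clearly, with one fingertip at about (136,236). The top view is blocked by the arm. I'll move over the roller and check from the scene camera.

>>> play_rows([
  [[0,-0.01,0.02,0.002,0],[0,-0.025,0.055,0.005,0],[0,-0.045,0.095,0.01,0],[0,-0.055,0.125,0.03,0],[0,-0.062,0.135,0.07,0],[0,-0.062,0.135,0.1,0],[0,-0.062,0.135,0.11,0],[0,-0.062,0.135,0.11,0]],
])

```text
time_s: 1.53
tcp_pos: [0.3628, -0.3046, 0.1483]
eef_rot: [179.9, -0.2, -176.5]
contact_force: [-1.1, -0.9, 0.2]
gripper_width: 0.088
gripper_force: 0.0
```

```bash
python3 - <<'E'
from h import *
n=cmd();n[2]=.205-.055;json.dump([n[0],n[1],n[2],n[3]],open('cmd.json','w'))
S=r.capture('scene')
cv2.imwrite('pics/s2.png',cv2.resize(S[200:310,90:230,::-1],(763,600),interpolation=2))
st=r.get_state();p=st['tcp_pos'];print(p,st['eef_rot'])
w=np.radians(st['eef_rot'][2]);ty=np.array([np.sin(w),-np.cos(w),0])
f=lambda P:((proj('scene',P)-[90,200])*5.45+2.2).round(0)
print(f(p),[f(p+k*ty) for k in(-.065,-.0438,.0438,.065)],'roller top pred',f([.364,-.3047,.1]))
E
```

```text
[ 0.36337811 -0.30498236  0.14934435] [ 1.79986070e+02 -8.25862089e-02 -1.76492263e+02]
[371. 306.] [array([203., 427.]), array([258., 387.]), array([479., 228.]), array([530., 191.])] roller top pred [411. 375.]
```

View pics/s2.png

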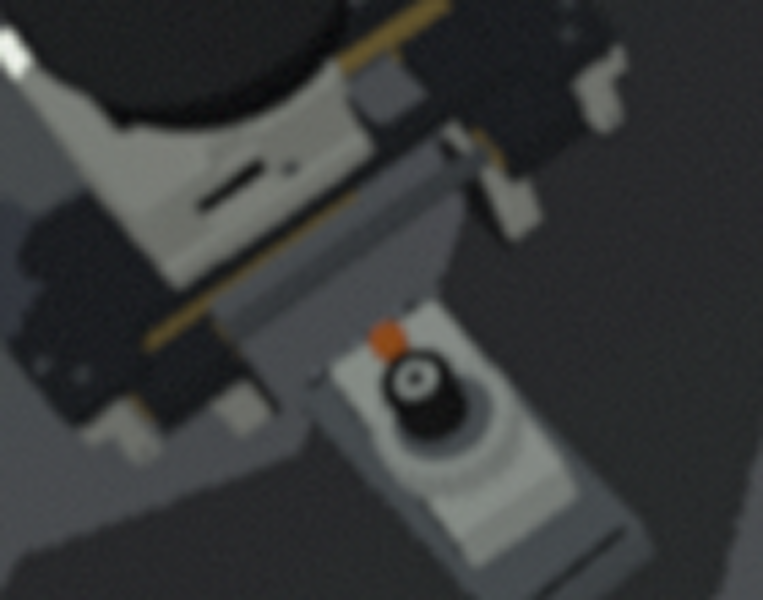

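>>> play_rows([
  [[0,0,0,0.03,0],[0,0,0,0.08,0],[0,0,0,0.12,0],[0,0,0,0.135,0],[0,0,0,0.141,0],[0,0,0,0.141,0],[0,0,0,0.141,0],[0.2,0,0,0.141,0]],
], squeeze=15)

```text
time_s: 2.25
tcp_pos: [0.3646, -0.305, 0.0803]
eef_rot: [-179.9, 0.1, -176.5]
contact_force: [0.6, 0.2, 0.5]
gripper_width: 0.0848
gripper_force: 0.0
```

>>> play_rows([
  [[1,0,0,0,0],[1,0,0,0,0],[1,0,0,0,0],[1,0,0,0,0],[1,0,0,0,0],[1,0,0,0,0],[1,0,0,0,0],[1,0,0,0,0]],
], squeeze=15)

```text
time_s: 2.92
tcp_pos: [0.3637, -0.3045, 0.079]
eef_rot: [180.0, -0.0, -176.5]
contact_force: [-0.7, 0.8, -0.2]
gripper_width: 0.033
gripper_force: 0.0
```

>>> play_rows([
  [[1,0,0,0,0],[1,0,0,0,0],[1,0,0,0,0],[1,0,0,0,0],[1,0,0,-0.01,0],[1,0,0,-0.03,0],[1,0,0,-0.06,0],[1,0,0,-0.1,0]],
])

```text
time_s: 3.58
tcp_pos: [0.3628, -0.3042, 0.1289]
eef_rot: [179.9, -0.1, -176.5]
contact_force: [1.2, -0.7, -0.5]
gripper_width: 0.0255
gripper_force: 15.0
```

```bash
python3 - <<'E'
from h import *
n=cmd();n[2]=.0795+.05;json.dump(n,open('cmd.json','w'))
S=r.capture('scene')
cv2.imwrite('pics/s3.png',cv2.resize(S[210:310,110:230,::-1],(720,600),interpolation=2))
st=r.get_state();print(st['tcp_pos'],st['gripper_width'],st['gripper_force'])
plan((.45,-.13,.16,-168)); plan((.46,.1,.16,-165));plan((.3735,.3075,.08,-165))
E
```

```text
[ 0.36514404 -0.30543639  0.13339862] 0.02563116231924385 15.000464916229248
[-0.193, 0.338, -0.061] -0.098
cmd [ 4.49900e-01 -1.30100e-01  1.60000e-01 -1.68037e+02]
[-0.115, 0.446, -0.0] -0.035
cmd [ 4.59900e-01  1.00000e-01  1.60000e-01 -1.65029e+02]
[0.06, 0.446, 0.16] -0.0
cmd [ 3.73300e-01  3.07700e-01  8.00000e-02 -1.65029e+02]
```

View pics/s3.png

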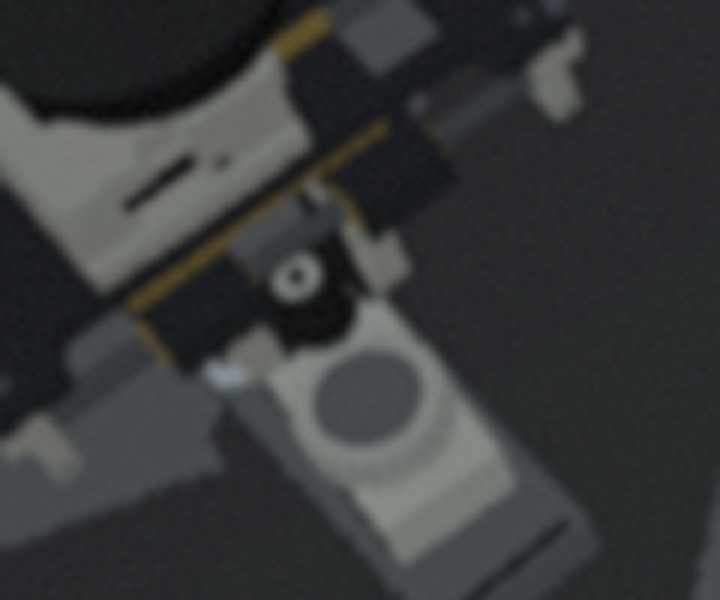

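Roller is held (grip 15 N, opening 25.6 mm), the gear is still in place, and the roller's disc is at crop (298,277). Moving to the small dish.

>>> play_rows([
  [[1,-0.01,0.02,-0.025,-0.01],[1,-0.03,0.055,-0.05,-0.02],[1,-0.06,0.105,-0.061,-0.03],[1,-0.09,0.16,-0.061,-0.045],[1,-0.12,0.21,-0.061,-0.06],[1,-0.15,0.26,-0.061,-0.08],[1,-0.175,0.305,-0.061,-0.09],[1,-0.193,0.338,-0.061,-0.098]],
])

```text
time_s: 4.3
tcp_pos: [0.4505, -0.1281, 0.1601]
eef_rot: [-180.0, 0.1, -167.9]
contact_force: [-0.1, 0.7, -0.9]
gripper_width: 0.0255
gripper_force: 15.0
```

>>> play_rows([
  [[1,-0.015,0.05,0,0],[1,-0.03,0.11,0,-0.01],[1,-0.045,0.17,0,-0.02],[1,-0.06,0.23,0,-0.025],[1,-0.075,0.29,0,-0.03],[1,-0.09,0.345,0,-0.035],[1,-0.105,0.4,0,-0.035],[1,-0.115,0.446,0,-0.035]],
])

```text
time_s: 4.97
tcp_pos: [0.4598, 0.1021, 0.1601]
eef_rot: [180.0, 0.1, -165.0]
contact_force: [1.1, -0.6, 0.1]
gripper_width: 0.0254
gripper_force: 15.0
```

>>> play_rows([
  [[1,0.005,0.04,0,0],[1,0.013,0.1,0,0],[1,0.023,0.17,0.01,0],[1,0.033,0.25,0.04,0],[1,0.043,0.33,0.08,0],[1,0.052,0.39,0.12,0],[1,0.058,0.43,0.15,0],[1,0.06,0.446,0.16,0]],
])

```text
time_s: 5.63
tcp_pos: [0.3714, 0.3094, 0.0778]
eef_rot: [-179.9, -0.1, -164.9]
contact_force: [-0.6, 0.4, -0.6]
gripper_width: 0.0256
gripper_force: 15.0
```

```bash
python3 - <<'E'
from h import *
r.capture('scene');r.capture('scene');r.capture('scene');S=r.capture('scene');T=r.capture('top')
a=cv2.resize(S[105:180,345:420,::-1],(400,400),interpolation=2)
b=cv2.resize(T[250:325,145:220,::-1],(400,400),interpolation=2)
cv2.imwrite('pics/s4.png',np.hstack([a,b]))
st=r.get_state();print(st['tcp_pos'],st['eef_rot'],st['gripper_width'],st['gripper_force'])
E
```

```text
[0.37349557 0.30742792 0.0802599 ] [ 1.79976709e+02  3.02247906e-02 -1.65053842e+02] 0.025745862164314594 14.999919980764389
```

View pics/s4.png

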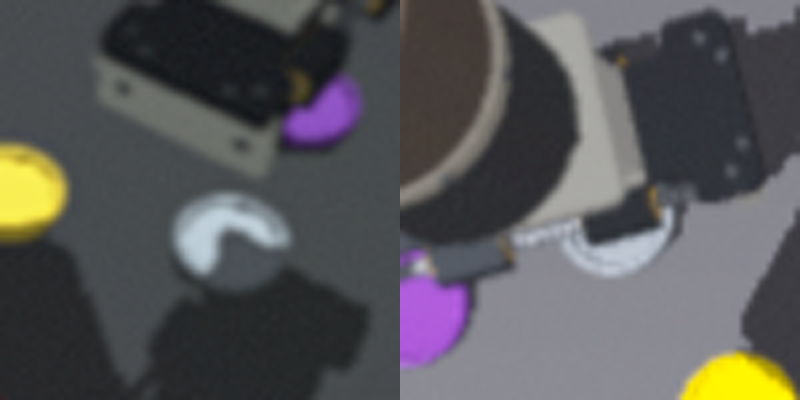

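The near finger hides the roller at this yaw; the dish is visible at crop (232,240). I'll turn the wrist so the scene camera looks between the fingers.

>>> play_rows([
  [[1,0,0,0.01,-0.06],[1,0,0,0.03,-0.13],[1,0,0,0.05,-0.2],[1,0,0,0.06,-0.27],[1,0,0,0.07,-0.34],[1,0,0,0.07,-0.41],[1,0,0,0.07,-0.48],[1,0,0,0.07,-0.53]],
])

```text
time_s: 6.55
tcp_pos: [0.3739, 0.3071, 0.0455]
eef_rot: [-180.0, 0.1, -119.3]
contact_force: [0.2, -0.5, -1.0]
gripper_width: 0.0258
gripper_force: 15.0
```

>>> play_rows([
  [[1,0,0,0,-0.06],[1,0,0,0,-0.13],[1,0,0,0,-0.2],[1,0,0,0,-0.27],[1,0,0,0,-0.34],[1,0,0,0,-0.4],[1,0,0,0,-0.4],[1,0,0,0,-0.4]],
])

```text
time_s: 7.22
tcp_pos: [0.3737, 0.3075, 0.0454]
eef_rot: [-180.0, 0.1, -85.3]
contact_force: [0.1, -0.3, 0.4]
gripper_width: 0.0255
gripper_force: 15.0
```

```bash
python3 - <<'E'
from h import *
n=cmd();n[2]=.045;n[3]+=np.degrees(.93*1.5);json.dump(n,open('cmd.json','w'));print(n)
r.capture('scene');S=r.capture('scene');T=r.capture('top')
a=cv2.resize(S[105:180,345:420,::-1],(400,400),interpolation=2)
b=cv2.resize(T[250:325,145:220,::-1],(400,400),interpolation=2)
cv2.imwrite('pics/s5.png',np.hstack([a,b]))
st=r.get_state();p=st['tcp_pos'];print(p,st['eef_rot'],st['gripper_width'],st['gripper_force'])
c1=lambda P:(np.array(proj('scene',P))-[345,105]+.4)*5.333
print(c1(p+[0,0,-.0055+.0215]),c1(p-[0,0,.0045]))
E
```

```text
[0.37334335648018224, 0.3076889010615407, 0.045, np.float64(-85.10138809739344)]
[0.37334568 0.30760953 0.04492955] [-1.79979572e+02  3.00555624e-02 -8.52730168e+01] 0.02611622557127729 14.999962896108627
[247.26263736 154.50183877] [240.5564677  185.79739502]
```

View pics/s5.png

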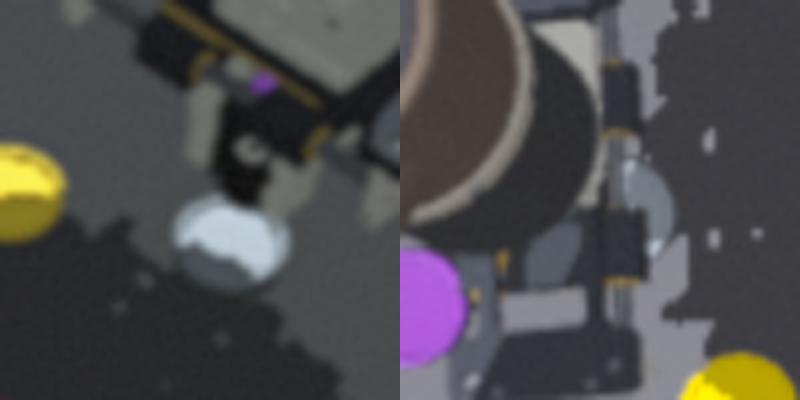

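Scene view: roller disc at crop (250,148), matching the prediction to within 1 mm, and dish centre at about (232,242). The scene camera is accurate here, so I'll use its dish centre.

```bash
python3 - <<'E'
from h import *
plan((.3748,.3066,.0100,-85.10))
E
```

```text
[0.002, -0.003, 0.07] -0.0
cmd [ 3.74900e-01  3.06800e-01  1.00000e-02 -8.51014e+01]
```

>>> play_rows([
  [[1,0.001,-0.002,0.01,0],[1,0.002,-0.003,0.025,0],[1,0.002,-0.003,0.04,0],[1,0.002,-0.003,0.053,0],[1,0.002,-0.003,0.061,0],[1,0.002,-0.003,0.065,0],[1,0.002,-0.003,0.068,0],[1,0.002,-0.003,0.07,0]],
])

```text
time_s: 8.03
tcp_pos: [0.3745, 0.3068, 0.0098]
eef_rot: [180.0, -0.1, -85.1]
contact_force: [-6.4, -2.8, 20.3]
gripper_width: 0.0253
gripper_force: 15.0
```

>>> play_rows([
  [[1,0,0,0,0],[1,0,0,0,0],[1,0,0,0.001,0],[1,0,0,0.001,0],[1,0,0,0.001,0],[1,0,0,0.001,0],[1,0,0,0.001,0],[1,0,0,0.001,0]],
])

```text
time_s: 8.7
tcp_pos: [0.3744, 0.3067, 0.0099]
eef_rot: [-180.0, -0.0, -85.1]
contact_force: [-4.5, -2.0, 12.2]
gripper_width: 0.0254
gripper_force: 15.0
```

>>> play_rows([
  [[0.6,0,0,-0.001,0],[0.5,0,0,-0.001,0],[0.4,0,0,-0.001,0],[0.3,0,0,-0.001,0],[0.3,0,0,-0.001,0],[0.3,0,0,-0.001,0],[0.3,0,0,-0.003,0],[0.3,0,0,-0.006,0]],
])

```text
time_s: 9.37
tcp_pos: [0.3745, 0.3069, 0.012]
eef_rot: [180.0, -0.0, -85.1]
contact_force: [-0.7, -0.5, -0.8]
gripper_width: 0.061
gripper_force: 0.0
```

>>> play_rows([
  [[0.3,0,0,-0.02,0],[0.3,0,0,-0.05,0],[0.3,0,0,-0.1,0],[0.2,0,0,-0.16,0.03],[0.1,0,0,-0.22,0.1],[0,0,0,-0.26,0.17],[0,0,0,-0.28,0.24],[0,0,0,-0.28,0.3]],
])

```text
time_s: 10.03
tcp_pos: [0.3755, 0.3083, 0.1552]
eef_rot: [-179.9, 0.3, -111.2]
contact_force: [0.2, -0.0, -0.9]
gripper_width: 0.0858
gripper_force: 0.0
```

```bash
python3 - <<'E'
from h import *
n=cmd();n[2]=.0095+.003+.14;n[3]-=np.degrees(.3*1.5);json.dump(n,open('cmd.json','w'));print(n)
S=r.capture('scene')
cv2.imwrite('pics/s6a.png',cv2.resize(S[105:180,345:420,::-1],(400,400),interpolation=2))
print(r.get_state()['tcp_pos'])
plan((.46,.10,.15,-150)); plan((.44,-.15,.2,-176)); plan((.367,-.3015,.15,-176))
# gear from s3 crop
px=(368/6-.42+110,397/6-.42+210); print('gear scene',atz('scene',px,.074))
E
```

```text
[0.3749232703128915, 0.3068206428734342, 0.15250000000000002, np.float64(-110.88448887828048)]
[0.37500103 0.30769227 0.1538015 ]
[0.326, -0.306, 0.005] 0.455
cmd [ 4.598000e-01  1.000000e-01  1.500000e-01 -1.499889e+02]
[0.284, -0.413, -0.1] 0.303
cmd [ 4.401000e-01 -1.499000e-01  2.000000e-01 -1.760298e+02]
[0.167, -0.292, 0.1] -0.0
cmd [ 3.669000e-01 -3.013000e-01  1.500000e-01 -1.760298e+02]
gear scene [ 0.36924688 -0.30256852  0.074     ]
```

>>> play_rows([
  [[0,0.03,-0.03,0,0.05],[0,0.07,-0.07,0,0.1],[0,0.12,-0.11,0.005,0.16],[0,0.17,-0.16,0.005,0.22],[0,0.22,-0.21,0.005,0.29],[0,0.27,-0.25,0.005,0.36],[0,0.31,-0.29,0.005,0.42],[0,0.326,-0.306,0.005,0.455]],
])

```text
time_s: 10.75
tcp_pos: [0.4596, 0.0973, 0.1492]
eef_rot: [-180.0, -0.1, -150.2]
contact_force: [0.2, -0.1, -0.8]
gripper_width: 0.0876
gripper_force: 0.0
```

>>> play_rows([
  [[0,0.03,-0.045,-0.02,0.04],[0,0.07,-0.1,-0.05,0.08],[0,0.11,-0.16,-0.08,0.13],[0,0.15,-0.22,-0.1,0.18],[0,0.19,-0.28,-0.1,0.22],[0,0.23,-0.335,-0.1,0.26],[0,0.265,-0.385,-0.1,0.29],[0,0.284,-0.413,-0.1,0.303]],
])

```text
time_s: 11.42
tcp_pos: [0.4387, -0.1521, 0.1993]
eef_rot: [-180.0, -0.0, -176.1]
contact_force: [0.4, 0.1, -0.1]
gripper_width: 0.0875
gripper_force: 0.0
```

```bash
python3 - <<'E'
from h import *
px=(298/6-.42+110,277/6-.42+210); print('held roller disc',atz('scene',px,.1544),'tcp .3651 -.3054')
S,T=r.capture('scene'),r.capture('top')
a=cv2.resize(S[240:330,130:220,::-1],(400,400),interpolation=2)
b=cv2.resize(T[250:330,400:480,::-1],(400,400),interpolation=2)
cv2.imwrite('pics/s6.png',np.vstack([np.hstack([a,b]),np.hstack([cv2.resize(cv2.imread('pics/s6a.png'),(200,200)),np.zeros((200,600,3),np.uint8)])]))
E
```

```text
held roller disc [ 0.36858287 -0.30306801  0.1544    ] tcp .3651 -.3054
```

View pics/s6.png

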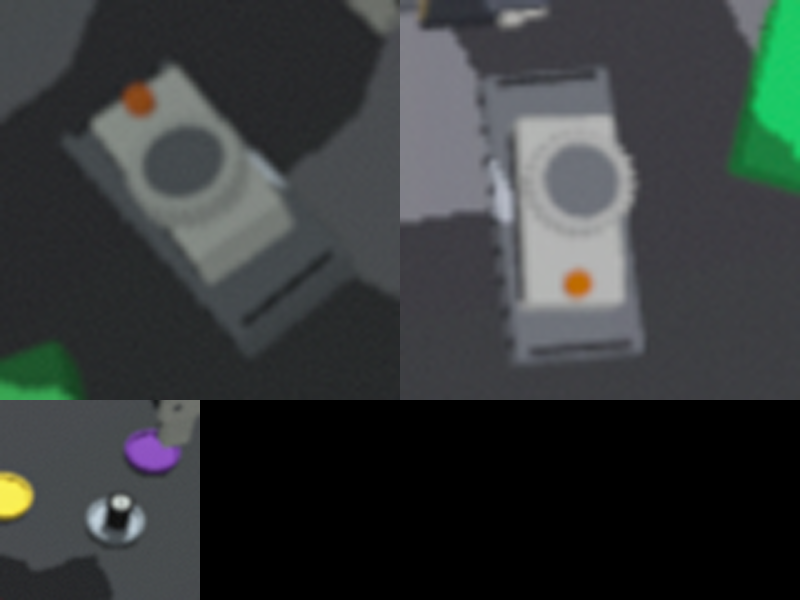

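The roller stands upright in the middle of its dish. The stack is now clear in both views: gear disc at scene crop (183,160) and top crop (581,180), and all tank and cassette corners readable.

```bash
python3 - <<'E'
from h import *
s=lambda x,y:(x/4.444-.39+130,y/4.444-.39+240); t=lambda x,y:((x-400)/5-.4+400,y/5-.4+250)
a,b=atz('scene',s(183,160),.074),atz('top',t(581,180),.074);print('gear',a,b,tri(s(183,160),t(581,180)))
def quad(n,ps,z):
    P=np.array([atz(n,p,z)[:2] for p in ps]);A=(P[0]+P[1])/2-(P[2]+P[3])/2
    print(n,P.mean(0).round(4),'L',np.linalg.norm(A).round(4),'yaw',np.degrees(np.arctan2(A[1],A[0])).round(2))
quad('top',[t(514,117),t(613,116),t(626,303),t(524,306)],.056)
quad('top',[t(487,80),t(606,68),t(642,352),t(514,362)],.026)
quad('scene',[s(294,213),s(204,283),s(90,122),s(172,65)],.056)
quad('scene',[s(355,265),s(252,357),s(66,140),s(172,62)],.026)
E
```

```text
gear [ 0.36884107 -0.30260156  0.074     ] [ 0.3657558  -0.30394356  0.074     ] (array([ 0.36653627, -0.30344487,  0.07091542]), np.float64(0.0022910878758882606))
top [ 0.3539 -0.301 ] L 0.0902 yaw 0.28
top [ 0.3557 -0.3031] L 0.1388 yaw 3.15
scene [ 0.3637 -0.3016] L 0.1002 yaw -0.07
scene [ 0.3669 -0.3016] L 0.146 yaw 3.28
```

```bash
python3 - <<'E'
from h import *
json.dump([.4401,-.1499,.2,-176.03],open('cmd.json','w'))
plan((.366,-.304,.14,-178)); plan((.366,-.304,.0612,-178)); plan((.366,-.304,.16,-178))
E
```

```text
[0.169, -0.297, 0.12] 0.023
cmd [ 3.661000e-01 -3.039000e-01  1.400000e-01 -1.780067e+02]
[0.0, -0.0, 0.158] -0.0
cmd [ 3.661000e-01 -3.039000e-01  6.100000e-02 -1.780067e+02]
[0.0, -0.0, -0.198] -0.0
cmd [ 3.661000e-01 -3.039000e-01  1.600000e-01 -1.780067e+02]
```

>>> play_rows([
  [[0,0.02,-0.035,0,0],[0,0.05,-0.09,0,0.01],[0,0.085,-0.15,0.01,0.02],[0,0.12,-0.21,0.04,0.023],[0,0.145,-0.255,0.07,0.023],[0,0.162,-0.285,0.1,0.023],[0,0.169,-0.297,0.12,0.023],[0,0.169,-0.297,0.12,0.023]],
])

```text
time_s: 12.18
tcp_pos: [0.3639, -0.3036, 0.1372]
eef_rot: [179.9, -0.2, -178.0]
contact_force: [0.4, 0.5, 0.0]
gripper_width: 0.0874
gripper_force: 0.0
```

>>> play_rows([
  [[0,0,0,0.03,0],[0,0,0,0.08,0],[0,0,0,0.12,0],[0,0,0,0.145,0],[0,0,0,0.155,0],[0,0,0,0.158,0],[0,0,0,0.158,0],[0.2,0,0,0.158,0]],
], squeeze=20)

```text
time_s: 12.85
tcp_pos: [0.3668, -0.3036, 0.0615]
eef_rot: [-180.0, 0.1, -177.9]
contact_force: [-0.2, -0.6, 0.2]
gripper_width: 0.0847
gripper_force: 0.0
```

>>> play_rows([
  [[1,0,0,0,0],[1,0,0,0,0],[1,0,0,0,0],[1,0,0,0,0],[1,0,0,0,0],[1,0,0,0,0],[1,0,0,0,0],[1,0,0,0,0]],
])

```text
time_s: 13.52
tcp_pos: [0.3657, -0.3037, 0.0607]
eef_rot: [-180.0, -0.0, -178.0]
contact_force: [-0.0, 1.1, 2.5]
gripper_width: 0.0494
gripper_force: 20.0
```

>>> play_rows([
  [[1,0,0,-0.005,0],[1,0,0,-0.02,0],[1,0,0,-0.05,0],[1,0,0,-0.09,0],[1,0,0,-0.13,0],[1,0,0,-0.17,0],[1,0,0,-0.19,0],[1,0,0,-0.198,0]],
])

```text
time_s: 14.18
tcp_pos: [0.3667, -0.304, 0.1616]
eef_rot: [-179.9, 0.2, -178.0]
contact_force: [-0.7, 0.2, -1.5]
gripper_width: 0.0496
gripper_force: 20.0
```

```bash
python3 - <<'E'
from h import *
st=r.get_state();print(st['tcp_pos'],st['gripper_width'],st['gripper_force'],cmd())
plan((.44,-.14,.14,-140)); plan((.459,.022,.06,-92))
E
```

```text
[ 0.36666563 -0.30404888  0.16160144] 0.04959204183732549 19.99994069337845 [0.36608403291814706, -0.30389394993615193, 0.16000000000000003, -178.00670439320135]
[-0.159, 0.322, 0.04] -0.442
cmd [ 4.399000e-01 -1.402000e-01  1.400000e-01 -1.400196e+02]
[-0.238, 0.224, 0.16] -0.559
cmd [ 4.59200e-01  2.21000e-02  6.00000e-02 -9.19771e+01]
```

>>> play_rows([
  [[1,-0.01,0.02,0,-0.03],[1,-0.03,0.06,0,-0.08],[1,-0.055,0.11,0.01,-0.14],[1,-0.08,0.165,0.02,-0.21],[1,-0.105,0.215,0.03,-0.28],[1,-0.13,0.265,0.04,-0.35],[1,-0.15,0.3,0.04,-0.41],[1,-0.159,0.322,0.04,-0.442]],
])

```text
time_s: 14.85
tcp_pos: [0.4399, -0.1382, 0.1385]
eef_rot: [179.9, -0.1, -139.6]
contact_force: [0.5, -0.7, -0.7]
gripper_width: 0.0492
gripper_force: 20.0
```

>>> play_rows([
  [[1,-0.03,0.03,0.01,-0.06],[1,-0.07,0.065,0.03,-0.13],[1,-0.11,0.1,0.06,-0.21],[1,-0.15,0.14,0.09,-0.29],[1,-0.19,0.175,0.12,-0.36],[1,-0.215,0.2,0.145,-0.44],[1,-0.23,0.215,0.155,-0.51],[1,-0.238,0.224,0.16,-0.559]],
])

```text
time_s: 15.52
tcp_pos: [0.4578, 0.0232, 0.0577]
eef_rot: [179.8, -0.1, -91.6]
contact_force: [-0.2, -0.1, -0.9]
gripper_width: 0.0496
gripper_force: 20.0
```

```bash
python3 - <<'E'
from h import *
for _ in range(4):r.capture('scene')
S=r.capture('scene')
cv2.imwrite('pics/s7.png',cv2.resize(S[175:275,275:375,::-1],(600,600),interpolation=2))
st=r.get_state();p=st['tcp_pos'];print(p,st['eef_rot'],st['gripper_width'],st['gripper_force'])
c1=lambda P:((np.array(proj('scene',P))-[275,175]+.42)*6).round()
print('gear top ctr',c1(p+[0,0,-.0047+.018]),'under',c1(p-[0,0,.0047]),'dish',c1([.459,.022,.007]),c1([.4605,.0219,.007]))
E
```

```text
[0.45854177 0.02187626 0.05940628] [ 1.79970330e+02 -1.34126686e-02 -9.21334372e+01] 0.04906189090393035 19.99994158744812
gear top ctr [308. 249.] under [307. 277.] dish [304. 348.] [306. 351.]
```

View pics/s7.png

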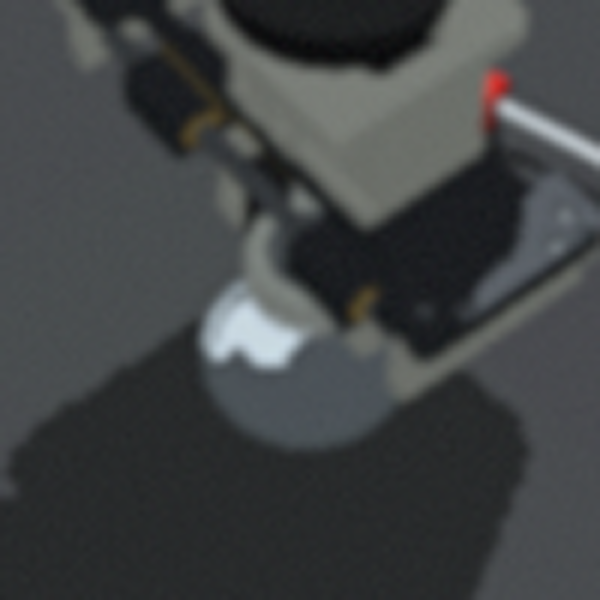

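```bash
python3 - <<'E'
from h import *
c1=lambda P:((np.array(proj('scene',P))-[275,175]+.42)*6)
p=np.array([.45854,.02188,.05941]); th=np.linspace(0,6.283,73)
ring=lambda c,R,z:np.array([c1([c[0]+R*np.cos(t),c[1]+R*np.sin(t),z]) for t in th])
for nm,c,R,z in(('gtop',p,.025,p[2]+.0133),('gbot',p,.025,p[2]-.0047),('dishrim',(.459,.022),.039,.008),('dishbase',(.459,.022),.039,0)):
    q=ring(c,R,z);print(nm,'x',q[:,0].min().round(),q[:,0].max().round(),'y',q[:,1].min().round(),q[:,1].max().round())
q=ring(p,.025,p[2]-.0047);print([ (q[np.argmin(abs(q[:,0]-X)+1e3*(q[:,1]<277))]).round() for X in(260,280,300,320)])
E
```

```text
gtop x 238.0 379.0 y 191.0 309.0
gbot x 237.0 376.0 y 220.0 336.0
dishrim x 199.0 408.0 y 259.0 437.0
dishbase x 199.0 407.0 y 271.0 448.0
[array([258., 319.]), array([278., 331.]), array([302., 336.]), array([321., 335.])]
```

```bash
python3 - <<'E'
from h import *
plan((.4600,.022,.0100,-91.977))
print([atz('top',q,.01).round(3) for q in ((246,250),(253,285))])
E
```

```text
[0.0, -0.002, 0.1] -0.0
cmd [ 4.60200e-01  2.20000e-02  1.00000e-02 -9.19771e+01]
[array([0.471, 0.155, 0.01 ]), array([0.382, 0.136, 0.01 ])]
```

>>> play_rows([
  [[1,0,-0.002,0.015,0],[1,0,-0.002,0.035,0],[1,0,-0.002,0.06,0],[1,0,-0.002,0.08,0],[1,0,-0.002,0.09,0],[1,0,-0.002,0.095,0],[1,0,-0.002,0.098,0],[1,0,-0.002,0.1,0]],
])

```text
time_s: 16.43
tcp_pos: [0.46, 0.0221, 0.0097]
eef_rot: [-180.0, 0.0, -92.0]
contact_force: [-0.2, -0.2, 7.7]
gripper_width: 0.0494
gripper_force: 20.0
```

>>> play_rows([
  [[1,0,0,0,0],[1,0,0,0,0],[1,0,0,0.001,0],[1,0,0,0.001,0],[1,0,0,0.001,0],[1,0,0,0.001,0],[1,0,0,0.001,0],[1,0,0,0.001,0]],
])

```text
time_s: 17.1
tcp_pos: [0.4601, 0.0224, 0.0097]
eef_rot: [-180.0, 0.0, -92.0]
contact_force: [-1.9, 0.4, 5.4]
gripper_width: 0.0501
gripper_force: 20.0
```

>>> play_rows([
  [[0.4,0,0,-0.001,0],[0.3,0,0,-0.001,0],[0.2,0,0,-0.001,0],[0.15,0,0,-0.001,0],[0.15,0,0,-0.001,0],[0.15,0,0,-0.001,0],[0.15,0,0,-0.003,0],[0.15,0,0,-0.006,0]],
])

```text
time_s: 17.77
tcp_pos: [0.4597, 0.0222, 0.012]
eef_rot: [180.0, -0.0, -92.0]
contact_force: [0.5, -0.8, -0.5]
gripper_width: 0.0746
gripper_force: 0.0
```

>>> play_rows([
  [[0.15,0,0,-0.02,0],[0.1,0,0,-0.05,0],[0,0,0,-0.1,0],[0,0,0,-0.16,0.03],[0,0,0,-0.22,0.1],[0,0,0,-0.26,0.17],[0,0,0,-0.28,0.24],[0,0,0,-0.28,0.3]],
])

```text
time_s: 18.43
tcp_pos: [0.4613, 0.0227, 0.1551]
eef_rot: [-179.8, 0.2, -118.0]
contact_force: [0.1, 0.3, -0.3]
gripper_width: 0.0875
gripper_force: 0.0
```

```bash
python3 - <<'E'
from h import *
n=cmd();n[2]=.0095+.003+.14;n[3]-=np.degrees(.3*1.5);json.dump(n,open('cmd.json','w'));print(n,r.get_state()['tcp_pos'])
plan((.44,-.15,.2,-158)); plan((.355,-.303,.12,-180.2));plan((.355,-.303,.0315,-180.2))
E
```

```text
[0.4601579403586615, 0.022021478789038998, 0.15250000000000002, np.float64(-117.76019223519526)] [0.46131084 0.02274632 0.15510774]
[0.323, -0.125, -0.095] 0.468
cmd [ 4.402000e-01 -1.500000e-01  2.000000e-01 -1.579818e+02]
[0.273, -0.22, 0.16] 0.259
cmd [ 3.549000e-01 -3.032000e-01  1.200000e-01 -1.802412e+02]
[-0.0, 0.0, 0.177] -0.0
cmd [ 3.549000e-01 -3.032000e-01  3.150000e-02 -1.802412e+02]
```

>>> play_rows([
  [[0,0.03,-0.012,-0.02,0.05],[0,0.075,-0.03,-0.05,0.11],[0,0.125,-0.048,-0.08,0.18],[0,0.175,-0.068,-0.095,0.25],[0,0.225,-0.087,-0.095,0.32],[0,0.27,-0.105,-0.095,0.39],[0,0.305,-0.118,-0.095,0.44],[0,0.323,-0.125,-0.095,0.468]],
])

```text
time_s: 19.1
tcp_pos: [0.4392, -0.1515, 0.1997]
eef_rot: [180.0, -0.0, -158.3]
contact_force: [-0.5, 0.9, -0.4]
gripper_width: 0.0874
gripper_force: 0.0
```

```bash
python3 - <<'E'
from h import *
r.capture('scene');S,T=r.capture('scene'),r.capture('top')
f=lambda I,x,y,w,o:cv2.resize(I[y:y+w,x:x+w,::-1],(o,o),interpolation=2)
cv2.imwrite('pics/s8.png',np.vstack([np.hstack([f(S,130,240,90,400),f(T,400,250,80,400)]),np.hstack([f(S,300,205,50,200),f(T,275,230,50,200),f(S,365,125,50,200),f(T,160,265,50,200)])]))
E
```

```text
(no output)
```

View pics/s8.png

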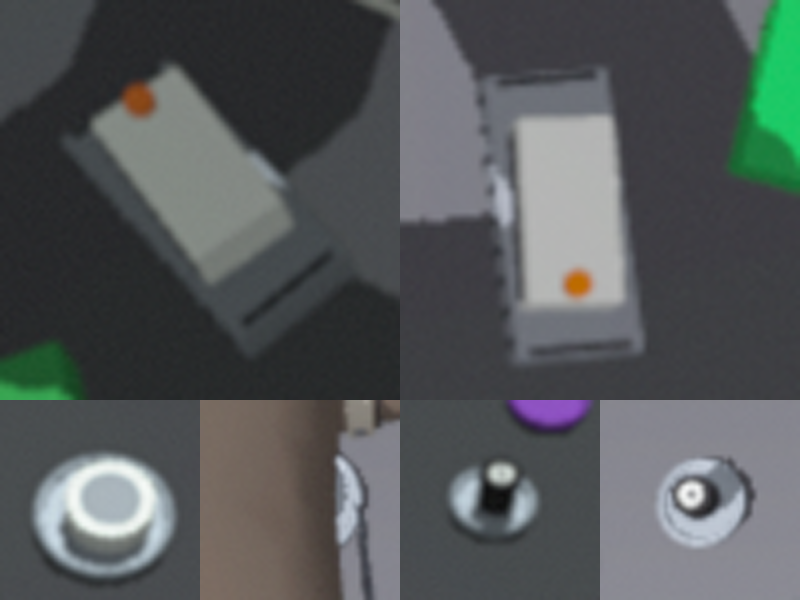

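Gear and roller sit well within their dishes. The tank and cassette haven't moved, and the tank's top-face far end in the scene crop is (283,197)–(195,260).

```bash
python3 - <<'E'
from h import *
s=lambda x,y:(x/4.444-.39+130,y/4.444-.39+240); t=lambda x,y:((x-400)/5-.4+400,y/5-.4+250)
def quad(n,ps,z):
    P=np.array([atz(n,p,z)[:2] for p in ps]);A=(P[0]+P[1])/2-(P[2]+P[3])/2
    print(n,P.mean(0).round(4),'L',np.linalg.norm(A).round(4),'yaw',np.degrees(np.arctan2(A[1],A[0])).round(2))
quad('top',[t(516,117),t(613,116),t(626,304),t(524,306)],.056)
quad('scene',[s(283,197),s(195,260),s(90,122),s(172,65)],.056)
json.dump([.4402,-.15,.2,-157.98],open('cmd.json','w'))
plan((.3555,-.3025,.12,-180.2));plan((.3555,-.3025,.0315,-180.2))
E
```

```text
top [ 0.3538 -0.3012] L 0.0904 yaw -0.04
scene [ 0.3583 -0.3008] L 0.0895 yaw 0.98
[0.271, -0.219, 0.16] 0.259
cmd [ 3.556000e-01 -3.023000e-01  1.200000e-01 -1.802394e+02]
[0.0, -0.0, 0.177] -0.0
cmd [ 3.556000e-01 -3.023000e-01  3.150000e-02 -1.802394e+02]
```

>>> play_rows([
  [[0,0.03,-0.025,0,0.04],[0,0.08,-0.065,0,0.09],[0,0.135,-0.11,0.01,0.14],[0,0.19,-0.155,0.04,0.19],[0,0.235,-0.19,0.08,0.23],[0,0.26,-0.21,0.12,0.255],[0,0.271,-0.219,0.15,0.255],[0,0.271,-0.219,0.16,0.255]],
])

```text
time_s: 19.92
tcp_pos: [0.3537, -0.3019, 0.1174]
eef_rot: [179.9, -0.2, -179.9]
contact_force: [0.7, -0.2, 0.6]
gripper_width: 0.0875
gripper_force: 0.0
```

>>> play_rows([
  [[0,0,0,0.02,0],[0,0,0,0.07,0],[0,0,0,0.12,0],[0,0,0,0.155,0],[0,0,0,0.17,0],[0,0,0,0.177,0],[0,0,0,0.177,0],[0.2,0,0,0.177,0]],
], squeeze=25)

```text
time_s: 20.58
tcp_pos: [0.3564, -0.3021, 0.032]
eef_rot: [-180.0, 0.1, -179.8]
contact_force: [-0.0, 0.3, 0.5]
gripper_width: 0.0849
gripper_force: 0.0
```

>>> play_rows([
  [[0.3,0,0,0,0],[0.4,0,0,0,0],[1,0,0,0,0],[1,0,0,0,0],[1,0,0,0,0],[1,0,0,0,0],[1,0,0,0,0],[1,0,0,0,0]],
])

```text
time_s: 21.25
tcp_pos: [0.3553, -0.3022, 0.0312]
eef_rot: [-180.0, 0.0, -179.9]
contact_force: [-1.1, 1.0, 3.5]
gripper_width: 0.046
gripper_force: 25.0
```

>>> play_rows([
  [[1,0,0,0,0],[1,0,0,0,0],[1,0,0,-0.005,0],[1,0,0,-0.015,0],[1,0,0,-0.035,0],[1,0,0,-0.07,0],[1,0,0,-0.1,0],[1,0,0,-0.11,0]],
])

```text
time_s: 21.92
tcp_pos: [0.3564, -0.3025, 0.0881]
eef_rot: [-179.9, 0.2, -179.9]
contact_force: [0.2, -0.9, -1.7]
gripper_width: 0.0461
gripper_force: 25.0
```

```bash
python3 - <<'E'
from h import *
n=cmd();n[2]=.0315+.055;n[3]=-157.98-np.degrees(.255*1.5);json.dump(n,open('cmd.json','w'))
S=r.capture('scene')
cv2.imwrite('pics/s9.png',cv2.resize(S[215:325,110:230,::-1],(640,587),interpolation=2))
st=r.get_state();print(st['tcp_pos'],st['gripper_width'],st['gripper_force'],cmd())
plan((.5,-.27,.13,-184)); plan((.6325,-.2335,.08,-187.5))
E
```

```text
[ 0.35650427 -0.30253794  0.08812366] 0.045852044908044405 24.998771846294403 [0.3556391726203181, -0.3023153520590214, 0.0865, -179.89563566375398]
[-0.289, 0.064, -0.087] 0.048
cmd [ 5.001000e-01 -2.701000e-01  1.300000e-01 -1.840209e+02]
[-0.259, 0.091, 0.1] 0.04
cmd [ 6.325000e-01 -2.337000e-01  8.000000e-02 -1.874587e+02]
```

>>> play_rows([
  [[1,-0.015,0.003,-0.02,0],[1,-0.045,0.01,-0.05,0.01],[1,-0.085,0.019,-0.075,0.02],[1,-0.13,0.029,-0.087,0.03],[1,-0.175,0.039,-0.087,0.04],[1,-0.22,0.049,-0.087,0.048],[1,-0.26,0.058,-0.087,0.048],[1,-0.289,0.064,-0.087,0.048]],
])

```text
time_s: 22.63
tcp_pos: [0.501, -0.2692, 0.1285]
eef_rot: [180.0, -0.1, 176.0]
contact_force: [0.3, -0.8, -0.6]
gripper_width: 0.046
gripper_force: 25.0
```

>>> play_rows([
  [[1,-0.04,0.014,0,0.01],[1,-0.085,0.03,0.01,0.02],[1,-0.13,0.046,0.03,0.03],[1,-0.175,0.061,0.05,0.04],[1,-0.215,0.076,0.07,0.04],[1,-0.24,0.084,0.09,0.04],[1,-0.255,0.09,0.1,0.04],[1,-0.259,0.091,0.1,0.04]],
])

```text
time_s: 23.3
tcp_pos: [0.6318, -0.2329, 0.077]
eef_rot: [180.0, -0.2, 172.6]
contact_force: [-0.3, -0.3, -0.8]
gripper_width: 0.0458
gripper_force: 25.0
```

```bash
python3 - <<'E'
from h import *
for _ in range(4):r.capture('scene')
S,T=r.capture('scene'),r.capture('top')
f=lambda I,x,y,w,o:cv2.resize(I[y:y+w,x:x+w,::-1],(o,o),interpolation=2)
cv2.imwrite('pics/s10.png',np.hstack([f(S,235,310,100,400),f(T,350,140,100,400)]))
st=r.get_state();p=st['tcp_pos'];print(p,st['eef_rot'],st['gripper_width'],st['gripper_force'])
c1=lambda P:((np.array(proj('scene',P))-[235,310]+.4)*4).round()
c2=lambda P:((np.array(proj('top',P))-[350,140]+.4)*4+[400,0]).round()
w=np.radians(st['eef_rot'][2]);u=np.array([np.cos(w),np.sin(w),0]);v=np.array([-u[1],u[0],0])
for z in(-.0052,.0248):
    for a,b in((1,1),(1,-1),(-1,-1),(-1,1)):
        P=p+a*.045*u+b*.023*v+[0,0,z];print('bot' if z<0 else 'top',a,b,c1(P),c2(P))
E
```

```text
[ 0.63178257 -0.23392313  0.08050095] [1.79997634e+02 5.92589879e-02 1.72513393e+02] 0.04586395749911893 24.998735189437866
bot 1 1 [ 95. 124.] [638. 230.]
bot 1 -1 [183.  71.] [563. 221.]
bot -1 -1 [289. 236.] [577.  82.]
bot -1 1 [199. 294.] [651.  90.]
top 1 1 [ 89. 102.] [645. 216.]
top 1 -1 [179.  48.] [569. 207.]
top -1 -1 [288. 217.] [583.  66.]
top -1 1 [195. 276.] [658.  74.]
```

View pics/s10.png

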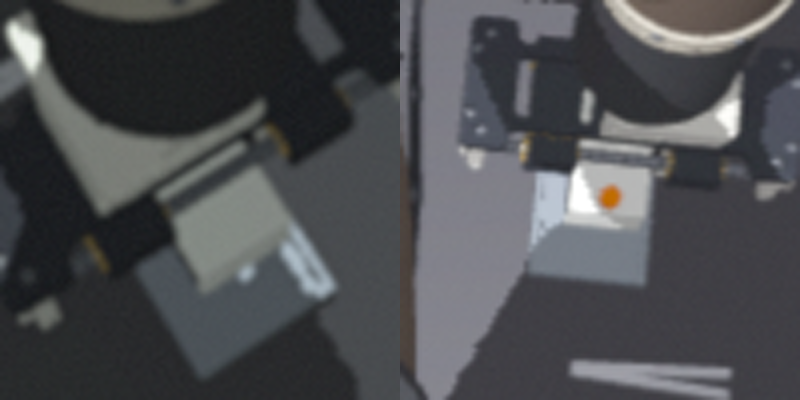

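Scene: the tank's lower corner is at (205,290), with tray corners at (335,290), (205,378) and (140,275). Top: the tank's near lower edge runs (567,222)–(642,230). The predictions agree within about 2 mm, so I'll lower at (0.633,-0.2328).

```bash
python3 - <<'E'
from h import *
plan((.6335,-.2328,.0100,-187.46))
E
```

```text
[-0.002, 0.002, 0.14] 0.0
cmd [ 6.336000e-01 -2.329000e-01  1.000000e-02 -1.874587e+02]
```

>>> play_rows([
  [[1,-0.002,0.002,0.02,0],[1,-0.002,0.002,0.05,0],[1,-0.002,0.002,0.085,0],[1,-0.002,0.002,0.11,0],[1,-0.002,0.002,0.125,0],[1,-0.002,0.002,0.133,0],[1,-0.002,0.002,0.137,0],[1,-0.002,0.002,0.14,0]],
])

```text
time_s: 24.27
tcp_pos: [0.6336, -0.2328, 0.0097]
eef_rot: [-180.0, 0.0, 172.5]
contact_force: [-0.8, -0.4, -0.8]
gripper_width: 0.0458
gripper_force: 25.0
```

>>> play_rows([
  [[1,0,0,0,0],[1,0,0,0,0],[1,0,0,0,0],[1,0,0,0.001,0],[1,0,0,0.001,0],[1,0,0,0.001,0],[1,0,0,0.001,0],[1,0,0,0.001,0]],
])

```text
time_s: 24.93
tcp_pos: [0.6334, -0.2327, 0.0093]
eef_rot: [-180.0, 0.0, 172.5]
contact_force: [0.3, 0.8, 0.3]
gripper_width: 0.0458
gripper_force: 25.0
```

>>> play_rows([
  [[1,0,0,0.001,0],[1,0,0,0.001,0],[1,0,0,0.001,0],[1,0,0,0.001,0],[1,0,0,0.001,0],[1,0,0,0.001,0],[1,0,0,0.001,0],[1,0,0,0.001,0]],
])

```text
time_s: 25.6
tcp_pos: [0.6334, -0.2327, 0.0093]
eef_rot: [-180.0, 0.0, 172.6]
contact_force: [-2.1, 1.4, 5.6]
gripper_width: 0.046
gripper_force: 25.0
```

>>> play_rows([
  [[0.4,0,0,-0.001,0],[0.3,0,0,-0.001,0],[0.2,0,0,-0.001,0],[0.15,0,0,-0.001,0],[0.15,0,0,-0.001,0],[0.15,0,0,-0.001,0],[0.15,0,0,-0.003,0],[0.15,0,0,-0.006,0]],
])

```text
time_s: 26.27
tcp_pos: [0.6331, -0.2327, 0.0114]
eef_rot: [-180.0, -0.0, 172.5]
contact_force: [-0.4, -0.1, 0.0]
gripper_width: 0.0741
gripper_force: 0.0
```

>>> play_rows([
  [[0.15,0,0,-0.02,0],[0.1,0,0,-0.05,0],[0,0,0,-0.1,0],[0,0,0,-0.16,0],[0,0,0,-0.22,0],[0,0,0,-0.26,0],[0,0,0,-0.28,0],[0,0,0,-0.28,0]],
])

```text
time_s: 26.93
tcp_pos: [0.6348, -0.233, 0.1554]
eef_rot: [-180.0, 0.3, 172.6]
contact_force: [0.4, -0.3, 0.3]
gripper_width: 0.0874
gripper_force: 0.0
```

```bash
python3 - <<'E'
from h import *
n=cmd();n[2]=.009+.003+.14;json.dump(n,open('cmd.json','w'));print(n,r.get_state()['tcp_pos'])
plan((.46,-.24,.16,-178.5)); plan((.3575,-.303,.08,-176.8));plan((.3575,-.303,.0062,-176.8))
E
```

```text
[0.633573731776494, -0.23288312657338658, 0.15200000000000002, -187.45867855948086] [ 0.63476869 -0.23300354  0.15544543]
[0.342, -0.059, -0.016] -0.104
cmd [ 4.602000e-01 -2.399000e-01  1.600000e-01 -1.785205e+02]
[0.209, -0.121, 0.16] -0.02
cmd [ 3.573000e-01 -3.031000e-01  8.000000e-02 -1.768017e+02]
[-0.0, 0.0, 0.148] -0.0
cmd [ 3.573000e-01 -3.031000e-01  6.000000e-03 -1.768017e+02]
```

>>> play_rows([
  [[0,0.03,-0.005,0,-0.01],[0,0.08,-0.014,-0.005,-0.03],[0,0.13,-0.022,-0.01,-0.045],[0,0.18,-0.031,-0.016,-0.06],[0,0.235,-0.04,-0.016,-0.08],[0,0.285,-0.049,-0.016,-0.09],[0,0.325,-0.056,-0.016,-0.104],[0,0.342,-0.059,-0.016,-0.104]],
])

```text
time_s: 27.6
tcp_pos: [0.4565, -0.2394, 0.1587]
eef_rot: [179.9, -0.1, -178.5]
contact_force: [-0.3, -0.2, -0.1]
gripper_width: 0.0877
gripper_force: 0.0
```

>>> play_rows([
  [[0,0.03,-0.018,0.01,0],[0,0.07,-0.041,0.03,-0.01],[0,0.11,-0.064,0.06,-0.02],[0,0.15,-0.087,0.09,-0.02],[0,0.18,-0.104,0.12,-0.02],[0,0.2,-0.116,0.145,-0.02],[0,0.209,-0.121,0.16,-0.02],[0,0.209,-0.121,0.16,-0.02]],
])

```text
time_s: 28.27
tcp_pos: [0.355, -0.303, 0.0776]
eef_rot: [179.9, -0.2, -176.9]
contact_force: [0.1, -0.1, -0.4]
gripper_width: 0.0875
gripper_force: 0.0
```

>>> play_rows([
  [[0,0,0,0.02,0],[0,0,0,0.05,0],[0,0,0,0.09,0],[0,0,0,0.12,0],[0,0,0,0.138,0],[0,0,0,0.145,0],[0,0,0,0.148,0],[0.1,0,0,0.148,0]],
], squeeze=40)

```text
time_s: 28.93
tcp_pos: [0.3576, -0.303, 0.0058]
eef_rot: [-180.0, 0.0, -176.8]
contact_force: [0.6, 0.7, 0.4]
gripper_width: 0.085
gripper_force: 0.0
```

>>> play_rows([
  [[0.2,0,0,0,0],[0.3,0,0,0,0],[1,0,0,0,0],[1,0,0,0,0],[1,0,0,0,0],[1,0,0,0,0],[1,0,0,0,0],[1,0,0,0,0]],
])

```text
time_s: 29.6
tcp_pos: [0.3574, -0.3031, 0.0061]
eef_rot: [-180.0, 0.0, -176.8]
contact_force: [-1.5, 1.6, 6.1]
gripper_width: 0.0611
gripper_force: 39.9
```

```bash
python3 - <<'E'
from h import *
print(cmd())
plan((.3573,-.3031,.106,-176.8));plan((.45,-.15,.165,-172)); plan((.47,.07,.16,-162));plan((.6155,.2332,.08,-155.5))
E
```

```text
[0.3572880420683404, -0.3031136945766114, 0.006000000000000033, -176.80166357004754]
[-0.0, 0.0, -0.2] -0.0
cmd [ 3.573000e-01 -3.031000e-01  1.060000e-01 -1.768017e+02]
[-0.202, 0.295, -0.118] -0.056
cmd [ 4.499000e-01 -1.502000e-01  1.650000e-01 -1.719888e+02]
[-0.101, 0.431, 0.01] -0.116
cmd [ 4.699000e-01  7.020000e-02  1.600000e-01 -1.620194e+02]
[-0.378, 0.22, 0.16] -0.076
cmd [ 6.157000e-01  2.332000e-01  8.000000e-02 -1.554876e+02]
```

>>> play_rows([
  [[1,0,0,-0.004,0],[1,0,0,-0.015,0],[1,0,0,-0.035,0],[1,0,0,-0.07,0],[1,0,0,-0.11,0],[1,0,0,-0.15,0],[1,0,0,-0.18,0],[1,0,0,-0.2,0]],
])

```text
time_s: 30.27
tcp_pos: [0.3573, -0.303, 0.1075]
eef_rot: [-180.0, 0.1, -176.8]
contact_force: [-0.3, 0.1, -1.3]
gripper_width: 0.0616
gripper_force: 39.9
```

>>> play_rows([
  [[1,-0.012,0.018,-0.03,0],[1,-0.035,0.05,-0.06,-0.01],[1,-0.065,0.095,-0.09,-0.02],[1,-0.1,0.145,-0.118,-0.03],[1,-0.135,0.195,-0.118,-0.04],[1,-0.165,0.24,-0.118,-0.05],[1,-0.19,0.277,-0.118,-0.056],[1,-0.202,0.295,-0.118,-0.056]],
])

```text
time_s: 30.93
tcp_pos: [0.4504, -0.1481, 0.1649]
eef_rot: [180.0, 0.0, -171.9]
contact_force: [0.0, 0.2, -2.4]
gripper_width: 0.0616
gripper_force: 39.9
```

>>> play_rows([
  [[1,-0.01,0.04,0,-0.01],[1,-0.025,0.1,0,-0.03],[1,-0.04,0.165,0.01,-0.05],[1,-0.055,0.23,0.01,-0.07],[1,-0.07,0.295,0.01,-0.09],[1,-0.083,0.355,0.01,-0.105],[1,-0.095,0.405,0.01,-0.116],[1,-0.101,0.431,0.01,-0.116]],
])

```text
time_s: 31.6
tcp_pos: [0.4696, 0.0725, 0.1597]
eef_rot: [180.0, 0.0, -161.9]
contact_force: [-0.3, -0.5, -1.9]
gripper_width: 0.0618
gripper_force: 39.9
```

>>> play_rows([
  [[1,-0.03,0.018,0,0],[1,-0.085,0.05,0,-0.01],[1,-0.15,0.087,0.01,-0.03],[1,-0.215,0.125,0.03,-0.045],[1,-0.28,0.163,0.07,-0.06],[1,-0.33,0.192,0.11,-0.07],[1,-0.365,0.212,0.145,-0.076],[1,-0.378,0.22,0.16,-0.076]],
])

```text
time_s: 32.27
tcp_pos: [0.6158, 0.2339, 0.0758]
eef_rot: [-180.0, -0.2, -155.5]
contact_force: [0.8, -0.7, -2.3]
gripper_width: 0.0618
gripper_force: 39.9
```

```bash
python3 - <<'E'
from h import *
for _ in range(4):r.capture('scene')
S,T=r.capture('scene'),r.capture('top')
f=lambda I,x,y,w,o:cv2.resize(I[y:y+w,x:x+w,::-1],(o,o),interpolation=2)
cv2.imwrite('pics/s11.png',np.vstack([np.hstack([f(S,390,170,100,400),f(T,170,150,100,400)]),np.hstack([f(S,240,315,100,200),f(T,360,150,80,200),f(S,300,205,50,200),f(T,275,230,50,200)])]))
st=r.get_state();p=st['tcp_pos'];print(p,st['eef_rot'],st['gripper_width'],st['gripper_force'])
c1=lambda P:((np.array(proj('scene',P))-[390,170]+.4)*4).round()
c2=lambda P:((np.array(proj('top',P))-[170,150]+.4)*4+[400,0]).round()
w=np.radians(st['eef_rot'][2]);u=np.array([np.cos(w),np.sin(w),0]);v=np.array([-u[1],u[0],0])
for z in(-.0061,.0199):
    for a,b in((1,1),(1,-1),(-1,-1),(-1,1)):
        P=p+a*.07*u+b*.031*v+[0,0,z];print('bot' if z<0 else 'top',a,b,c1(P),c2(P))
E
```

```text
[0.6153109  0.2326287  0.08085277] [ 1.79990303e+02  6.29620872e-02 -1.55533992e+02] 0.06169086318891141 39.90412652492523
bot 1 1 [ 91. 156.] [661. 231.]
bot 1 -1 [127.  73.] [567. 273.]
bot -1 -1 [375. 163.] [478.  74.]
bot -1 1 [346. 252.] [570.  33.]
top 1 1 [101. 128.] [655. 219.]
top 1 -1 [137.  44.] [560. 262.]
top -1 -1 [391. 135.] [469.  60.]
top -1 1 [362. 225.] [563.  19.]
```

View pics/s11.png

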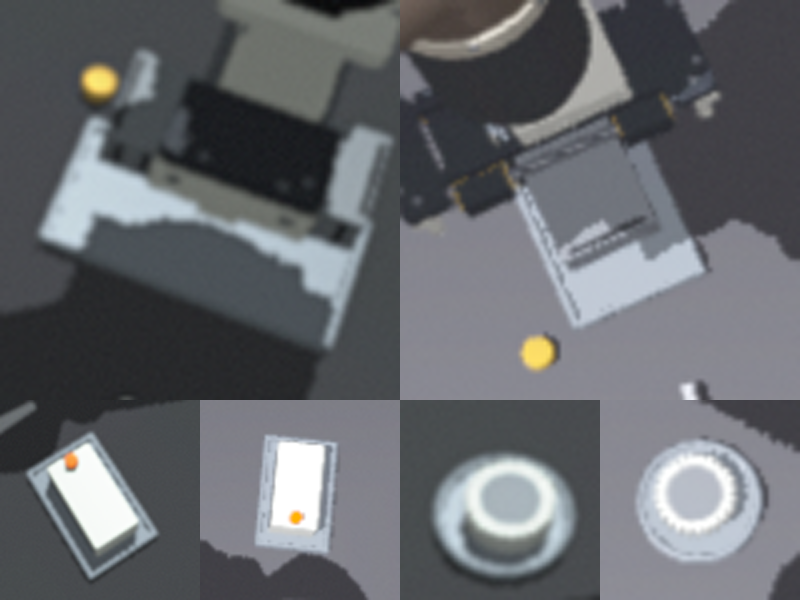

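Scene: the held cassette's corners at about (145,52) and (389,136) match the prediction, as do (568,265) and (657,213) in the top view; tray corners are (577,327) and (705,268). The tank lies in the short tray and the gear in its dish, about 2–3 mm off centre. I'll lower the cassette.

>>> play_rows([
  [[1,0,0,0.02,0],[1,0,0,0.05,0],[1,0,0,0.085,0],[1,0,0,0.11,0],[1,0,0,0.125,0],[1,0,0,0.132,0],[1,0,0,0.136,0],[1,0,0,0.138,0]],
])

```text
time_s: 33.23
tcp_pos: [0.6157, 0.2335, 0.0108]
eef_rot: [180.0, 0.0, -155.5]
contact_force: [0.3, -0.1, -1.9]
gripper_width: 0.0616
gripper_force: 39.9
```

>>> play_rows([
  [[1,0,0,0,0],[1,0,0,0,0],[1,0,0,0.001,0],[1,0,0,0.001,0],[1,0,0,0.001,0],[1,0,0,0.001,0],[1,0,0,0.002,0],[1,0,0,0.002,0]],
])

```text
time_s: 33.9
tcp_pos: [0.6155, 0.2335, 0.0102]
eef_rot: [-180.0, 0.0, -155.5]
contact_force: [-1.9, -0.1, 3.4]
gripper_width: 0.0616
gripper_force: 39.9
```

Contact at the expected height, so I'll press slightly and release.

>>> play_rows([
  [[1,0,0,0.001,0],[1,0,0,0.001,0],[0.28,0,0,0.001,0],[0.2,0,0,0,0],[0.1,0,0,0,0],[0,0,0,0,0],[0,0,0,0,0],[0,0,0,0,0]],
])

```text
time_s: 34.57
tcp_pos: [0.6154, 0.2334, 0.0094]
eef_rot: [-180.0, -0.0, -155.5]
contact_force: [0.2, -0.8, 0.6]
gripper_width: 0.0861
gripper_force: 0.0
```

>>> play_rows([
  [[0,0,0,-0.005,0],[0,0,0,-0.02,0],[0,0,0,-0.06,0],[0,0,0,-0.11,0],[0,0,0,-0.17,0],[0,0,0,-0.22,0],[0,0,0,-0.25,0],[0,0,0,-0.26,0]],
])

```text
time_s: 35.23
tcp_pos: [0.6169, 0.2342, 0.1439]
eef_rot: [180.0, 0.3, -155.5]
contact_force: [0.4, -0.1, 0.6]
gripper_width: 0.0879
gripper_force: 0.0
```

```bash
python3 - <<'E'
from h import *
json.dump([.6157,.2332,.01+.13,-155.49],open('cmd.json','w'))
plan((.5,.1,.2,-155.5));plan((.45,-.12,.2,-155.5))
E
```

```text
[0.321, -0.146, -0.12] 0.0
cmd [ 4.9990e-01  1.0020e-01  2.0000e-01 -1.5549e+02]
[0.274, -0.359, -0.0] 0.0
cmd [ 4.4980e-01 -1.2000e-01  2.0000e-01 -1.5549e+02]
```

>>> play_rows([
  [[0,0.03,-0.014,-0.02,0],[0,0.075,-0.034,-0.06,0],[0,0.125,-0.057,-0.1,0],[0,0.175,-0.08,-0.12,0],[0,0.225,-0.102,-0.12,0],[0,0.27,-0.123,-0.12,0],[0,0.305,-0.139,-0.12,0],[0,0.321,-0.146,-0.12,0]],
])

```text
time_s: 35.9
tcp_pos: [0.4977, 0.0987, 0.1997]
eef_rot: [180.0, -0.0, -155.5]
contact_force: [-0.7, 0.1, 0.5]
gripper_width: 0.0877
gripper_force: 0.0
```

>>> play_rows([
  [[0,0.025,-0.033,0,0],[0,0.06,-0.08,0,0],[0,0.1,-0.131,0,0],[0,0.14,-0.183,0,0],[0,0.18,-0.236,0,0],[0,0.22,-0.288,0,0],[0,0.255,-0.334,0,0],[0,0.274,-0.359,0,0]],
])

```text
time_s: 36.57
tcp_pos: [0.4486, -0.1218, 0.1995]
eef_rot: [180.0, -0.0, -155.5]
contact_force: [-0.4, -0.1, 0.1]
gripper_width: 0.0878
gripper_force: 0.0
```

```bash
python3 - <<'E'
from h import *
r.capture('scene');S,T=r.capture('scene'),r.capture('top')
cv2.imwrite('pics/Sf.png',S[:,:,::-1]);cv2.imwrite('pics/Tf.png',T[:,:,::-1])
f=lambda I,x,y,w,o:cv2.resize(I[y:y+w,x:x+w,::-1],(o,o),interpolation=2)
cv2.imwrite('pics/s12.png',np.vstack([np.hstack([f(S,390,180,100,300),f(S,240,320,90,300),f(S,301,210,50,200)[:,:200].repeat(1,0) if 0 else np.pad(f(S,301,210,50,200),((0,100),(0,0),(0,0)))]),np.hstack([f(T,170,145,100,300),f(T,360,150,80,300),np.pad(f(T,275,230,50,200),((0,100),(0,0),(0,0)))])]))
E
```

```text
(no output)
```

View pics/s12.png

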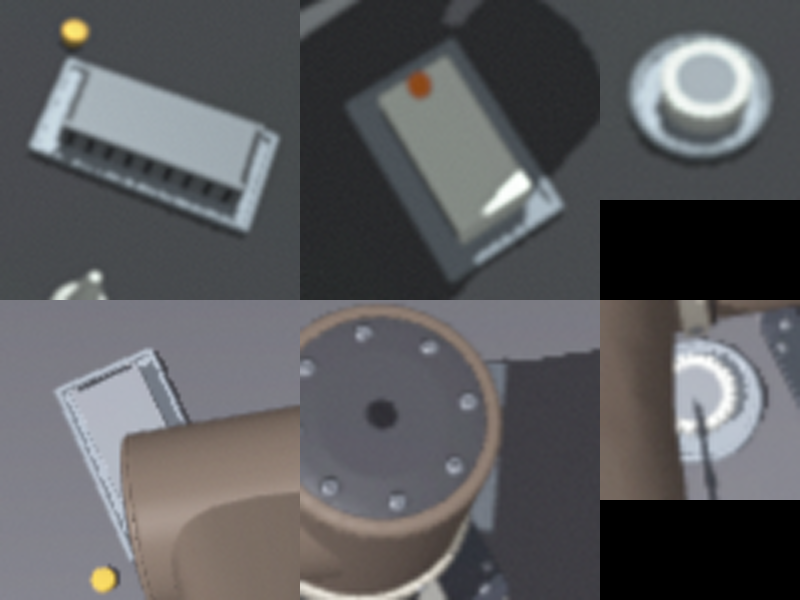

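```bash
python3 - <<'E'
from h import *
def q(ps,ox,oy,x0,k,z):
    P=np.array([atz('scene',((x-x0)/k-.4+ox,y/k-.4+oy),z)[:2] for x,y in ps])*1000
    e=np.linalg.norm(np.roll(P,-1,0)-P,axis=1) if len(P)>1 else 0
    print(P.mean(0).round(1),np.round(e,0)); return P
def yaw(P): A=P[0]+P[1]-P[2]-P[3]; print(np.degrees(np.arctan2(A[1],A[0]))%180)
yaw(q([(28,150),(70,57),(280,133),(247,233)],390,180,0,3,.006)); yaw(q([(62,128),(82,66),(268,124),(240,188)],390,180,0,3,.03))
yaw(q([(346,103),(452,38),(563,207),(455,282)],240,320,300,3.333,.006)); yaw(q([(378,97),(447,55),(533,175),(462,222)],240,320,300,3.333,.034))
q([(708,78)],301,210,600,4,.023)
# dish / gear disc ellipse fits
S=cv2.imread('pics/Sf.png');B=cv2.resize(S,None,fx=4,fy=4,interpolation=2)
m=(B.max(2)>100).astype(np.uint8);_,l=cv2.connectedComponents(m);mm=(l==l[4*245,4*315]).astype(np.uint8)
c=max(cv2.findContours(mm,0,1)[0],key=cv2.contourArea);e=cv2.fitEllipse(cv2.convexHull(c));print(e)
print('dish',atz('scene',((e[0][0]-1.5)/4,(e[0][1]-1.5)/4),.007)*1000)
E
```

```text
[617.  234.4] [ 96. 168.  96. 169.]
24.91885597661613
[617.5 232.9] [ 60. 143.  64. 134.]
27.749998586033968
[ 634.7 -232.4] [ 72. 119.  72. 120.]
173.040218195024
[ 633.8 -229.3] [45. 84. 46. 85.]
175.24609790748394
[462.8  25.1] 0
((1303.8662109375, 933.6140747070312), (124.45562744140625, 145.21774291992188), 93.92431640625)
dish [460.52940005  21.86830816   7.        ]
```

The cassette is centred within 2 mm and the tank within 3 mm. Both views put the gear about 4 mm off (+2.2, +3.7), so I'll centre it by closing gently along that direction.

```bash
python3 - <<'E'
from h import *
plan((.458,.022,.13,-211));plan((.458,.022,.0102,-211))
E
```

```text
[-0.133, 0.252, 0.14] 0.646
cmd [ 4.580000e-01  2.230000e-02  1.300000e-01 -2.110096e+02]
[-0.0, -0.0, 0.24] -0.0
cmd [ 4.580000e-01  2.230000e-02  1.000000e-02 -2.110096e+02]
```

>>> play_rows([
  [[0,-0.01,0.02,0,0.06],[0,-0.03,0.055,0,0.13],[0,-0.055,0.1,0.02,0.21],[0,-0.08,0.15,0.05,0.29],[0,-0.105,0.2,0.08,0.37],[0,-0.125,0.237,0.11,0.45],[0,-0.133,0.252,0.13,0.53],[0,-0.133,0.252,0.14,0.6]],
])

```text
time_s: 37.38
tcp_pos: [0.4575, 0.0251, 0.1281]
eef_rot: [-179.9, -0.1, 152.8]
contact_force: [-0.4, 0.1, 0.0]
gripper_width: 0.0875
gripper_force: 0.0
```

>>> play_rows([
  [[0,0,0,0,0.046],[0,0,0,0.03,0.046],[0,0,0,0.08,0.046],[0,0,0,0.13,0.046],[0,0,0,0.18,0.046],[0,0,0,0.22,0.046],[0,0,0,0.234,0.046],[0,0,0,0.24,0.046]],
], squeeze=8)

```text
time_s: 38.05
tcp_pos: [0.4571, 0.0228, 0.0083]
eef_rot: [-179.9, -0.1, 149.0]
contact_force: [0.9, 0.5, 0.7]
gripper_width: 0.0876
gripper_force: 0.0
```

>>> play_rows([
  [[0.1,0,0,0,0],[0.2,0,0,0,0],[0.25,0,0,0,0],[0.3,0,0,0,0],[0.35,0,0,0,0],[0.38,0,0,0,0],[0.41,0,0,0,0],[0.44,0,0,0,0]],
])

```text
time_s: 38.72
tcp_pos: [0.4579, 0.0226, 0.0098]
eef_rot: [180.0, 0.0, 149.0]
contact_force: [0.5, 0.1, 0.8]
gripper_width: 0.0505
gripper_force: 0.2
```

>>> play_rows([
  [[0.46,0,0,0,0],[0.48,0,0,0,0],[0.48,0,0,0,0],[0.48,0,0,0,0],[0.3,0,0,0,0],[0.2,0,0,0,0],[0.1,0,0,0,0],[0.1,0,0,0,0]],
])

```text
time_s: 39.38
tcp_pos: [0.4574, 0.0223, 0.0093]
eef_rot: [-180.0, -0.0, 149.0]
contact_force: [-0.2, 0.1, 0.7]
gripper_width: 0.0707
gripper_force: 0.0
```

>>> play_rows([
  [[0.1,0,0,-0.01,0],[0.05,0,0,-0.03,0],[0,0,0,-0.08,0],[0,0,0,-0.14,0],[0,0,0,-0.2,0],[0,0,0,-0.26,0],[0,0,0,-0.3,0],[0,0,0,-0.32,0]],
])

```text
time_s: 40.05
tcp_pos: [0.4589, 0.0228, 0.1731]
eef_rot: [179.8, 0.2, 149.0]
contact_force: [-0.1, 0.2, -0.6]
gripper_width: 0.0875
gripper_force: 0.0
```

>>> play_rows([
  [[0,0.02,-0.04,0,0],[0,0.05,-0.1,0,0],[0,0.08,-0.15,0,0],[0,0.11,-0.2,0,0],[0,0.13,-0.25,0,0],[0,0.15,-0.29,0,0],[0,0.16,-0.31,0,0],[0,0.16,-0.31,0,0]],
])

```text
time_s: 40.72
tcp_pos: [0.3075, -0.0701, 0.1698]
eef_rot: [179.9, 0.0, 148.9]
contact_force: [-0.8, -0.0, 0.4]
gripper_width: 0.0874
gripper_force: 0.0
```

```bash
python3 - <<'E'
from h import *
for _ in range(6): S=r.capture('scene')
old=cv2.imread('pics/Sf.png')
for nm,I in(('old',old),('new',np.ascontiguousarray(S[:,:,::-1]))):
    B=cv2.resize(I[205:260,295:355],None,fx=4,fy=4,interpolation=2).max(2)
    # grey disc enclosed by the white gear face: dark hole inside bright blob
    m=(B>215).astype(np.uint8); cs,h=cv2.findContours(m,cv2.RETR_CCOMP,1)
    for c,hh in zip(cs,h[0]):
        if hh[3]>=0 and cv2.contourArea(c)>200:
            e=cv2.fitEllipse(c);px=((e[0][0]-1.5)/4+295,(e[0][1]-1.5)/4+205)
            print(nm,'disc',np.round(px,2),np.round(e[1],0),atz('scene',px,.023)*1000)
st=r.get_state();print(st['tcp_pos'],st['qd'].round(2),st['time_s'])
E
```

```text
old disc [327.18 229.23] [52. 61.] [462.46842703  24.13438084  23.        ]
new disc [326.26 229.39] [52. 60.] [461.47655924  22.30866886  23.        ]
[ 0.30993141 -0.0688103   0.16955822] [-0.05  0.06 -0.24 -0.05  0.03  0.  ] 41.0167
```

```bash
python3 -c "
from plant import r
print(r.close_job())"
```

```text
the job is handed in; nothing more can be done
None
```

I took the stack apart from the top, set all four parts in their own trays without touching the bottles, and handed the job in at about 41 s. After placing the cassette I nudged the gear, about 4 mm off, to within roughly 1 mm of its dish centre. By camera, the roller and cassette are within about 2 mm of centre and the tank within about 3 mm.

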